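# Swap transport blocks for sample pots under the shaker's hold-down arms

### The arm

A 6-joint arm with a two-finger parallel gripper is mounted at the origin on a cart in front of the work surface, level with it; the furniture and walls round the work are solid. World frame = base frame: x ahead of the robot, y to its left, z up, the work surface at z = 0. Lengths are in m, angles in rad, forces in N, time in s.
With the tool pointing down it reaches from about 0.25 to 0.725 m from the base axis. Payload 4 kg.
Tool frame: the origin (TCP) lies between the finger pads; the fingertips stand 17 mm ahead of it and the grasp point (between the pads) lies 2 mm behind it; z points along the fingers, x is the direction in which the jaws open and shut, and the axes are right-handed (so a half turn about z gives the same grasp; the last joint's range is limited). The gripper opens to 85 mm and grips with 20 to 120 N. Pads are 22 mm wide; open, the fingers measure 114 mm over their backs; the gripper's body (76 mm by 85 mm) begins 54 mm behind the grasp point. The pads swing forward as they close: fully open they stand 13 mm farther back than shut.
Start: joints at [-1.186, 0.241, 0.005, 1.335, 0, 1.571], TCP at [0.188, -0.463, 0.248] pointing down, gripper open.
Joint ranges: [-2.72, 2.72], [-1.05, 1.87], [-1.09, 1.28], [-1.99, 2.15], [-1.42, 1.44], [-3.14, 3.14]. Speed limits (rad/s): [2.79, 2.79, 3.14, 3.14, 3.14, 3.14].

### API

Orientations are given as a unit quaternion [x, y, z, w].
In Python, from workcell import telemetry, cams, workorder gives the robot as it stands. The module is installed in compiled form; this text tells all that it offers.
- The arm moves only by the tool apply_moves, never from a script. Its argument "moves" is a list that holds one entry, the list of rows, each a list of 4 numbers: the shift along the tool's x, y, z in mm, then the turn about the tool's z in degrees. A call has exactly 10 rows; each row shifts and turns the pose as measured when the row begins, along the tool's axes as they then stand; what a row does not reach is not made up. A row lasts 1/10 s, in which the tool goes at most 50 mm and 8.59 degrees, less where a joint would pass 70% of its speed; a pose out of reach is approached as far as the arm can. A call with a gripper value outside its range is refused whole. "hand" is the gripper's target within -1 to 1 (fully open at 1, half-way at 0, shut at -1), set as the call begins (left out, the last holds). The fingers move at their own pace and stop on an object; the grip force is fixed at half the most. Time passes only in rows, so rows that do not move let the fingers close, or fill a call up. It gives the time, the measured TCP pose, the force and the opening at its end, in the units of the state.
- telemetry.get_obs(): the state, without advancing time (a new reading comes with each control period).
- cams.camera(name): name is "scene" or "top" or "wrist"; returns a dict with "color" (420x560x3 uint8, red, green, blue), "fovy" (degrees; the focal length in pixels is half the picture's height over the tangent of half this angle, whatever the lens; pixels are square), "cx", "cy" (the principal point, pixels), "camera_from_world" (4x4, takes a point from world to camera coordinates). Camera axes: x right, y down, z forward; pixel columns grow to the right and rows downward; lengths in m; the calibration is good to about 2 mm. A picture is of the moment at which its call begins. There is no depth.
- workorder.job_done(): hands the job in, once; it reports no verdict.
The state is a dict: "clock": time; "joint_pos": joint angles; "joint_vel": joint speeds; "tau": joint torques, N m; "eef_pos": TCP position; "tool_rot": TCP orientation; "ft_force": force on the tool from outside, world axes, zero at the start; "ft_torque": the same for the moment, N m; "grip_width": finger opening in m.
Only numpy, scipy, OpenCV 4.12 (cv2) and the standard library are available. Lean on these libraries where they do the work, as an engineer would, in place of code of your own. Each camera call takes 0.05 s, during which the arm holds its last target. There are 200 camera calls.

### The job

Get the shaker ready and load it: stand the plain grey transport blocks from its pads in the steel tray, and put every sample pot that stands on the bench upright on the centre of a rubber pad of its own, its lid fully home (press down lids that stand proud) and that pad's sprung hold-down arm bearing down on it. At the end no arm may be left standing back, not even over an empty pad; leave the vials and the dropper bottle where they are.

Things in the scene. Friction and masses are not known exactly. Their poses are not given: they have to be found in the camera images.
- shaker: White bench shaker fixed to the bench, with an aluminium platform 142 x 290 mm, top 45 mm above the bench, from 42 mm before to 100 mm behind its origin (under the middle pad, bench height). x points away from the pads to the arms' hinges, y along the row of pads to the left, z up. Pads 90 mm apart. Behind each pad a steel bracket 36 mm wide carries a hold-down arm.
- bay_1 (a point): Centre of the left (seen from the robot) of three round black rubber pads, 48 mm across, flush on top of the platform. Axes as the shaker's. The pad's arm hinge lies 80 mm along +x and 64 mm up.
- hinge_1 (a point): Hinge of bay_1's hold-down arm (the others alike), axis along y; axes as the shaker's. L-shaped steel arm: a bar (12 wide, 7 thick) 90 mm long to the front over the pad, rubber foot (18 across) under it 80 mm from the hinge, its sole 10 mm below the bar's mid-line; at right angles, a lever with a heavy roller (28 across, 56 mm long along y) centred 52 mm from the hinge.
- holddown_1 (a joint): Angle of the arm of bay_1, rad. A spring presses it down; beyond about 0.9 the roller's weight outdoes the spring and tips it back to 2.0, where it stays. 0 = on its stop over an empty pad; 0.2 = bar level, roller upright over the hinge, foot on a shut pot with 1 to 2 N; 2.0 = bar up, 0.2 rad beyond upright, roller behind the hinge. Either way a push of under 6 N takes it over.
- bay_2 (a point): Centre of the middle (seen from the robot) of three round black rubber pads, 48 mm across, flush on top of the platform. Axes as the shaker's. The pad's arm hinge lies 80 mm along +x and 64 mm up.
- holddown_2 (a joint): Angle of the arm of bay_2, rad. A spring presses it down; beyond about 0.9 the roller's weight outdoes the spring and tips it back to 2.0, where it stays. 0 = on its stop over an empty pad; 0.2 = bar level, roller upright over the hinge, foot on a shut pot with 1 to 2 N; 2.0 = bar up, 0.2 rad beyond upright, roller behind the hinge. Either way a push of under 6 N takes it over.
- bay_3 (a point): Centre of the right (seen from the robot) of three round black rubber pads, 48 mm across, flush on top of the platform. Axes as the shaker's. The pad's arm hinge lies 80 mm along +x and 64 mm up.
- holddown_3 (a joint): Angle of the arm of bay_3, rad. A spring presses it down; beyond about 0.9 the roller's weight outdoes the spring and tips it back to 2.0, where it stays. 0 = on its stop over an empty pad; 0.2 = bar level, roller upright over the hinge, foot on a shut pot with 1 to 2 N; 2.0 = bar up, 0.2 rad beyond upright, roller behind the hinge. Either way a push of under 6 N takes it over.
- pot_1_mid (a point): Sample pot: white round plastic pot with grey ribbed press-on lid, 40 mm across, 54 mm high when shut (walls to 40 mm, lid 41 to 54 mm; a raised lid stands up to 8 mm higher and shows a ring of neck), about 85 g. Point on its axis 27 mm above its underside; z up its axis. May be absent.
- lid_1 (a joint): How far the lid of pot_1 stands up from home along the pot's axis, m: 0 = clicked fully home, 0.008 = fully raised (it cannot come off). It stays where it is and moves with about 8 N; a hold-down arm is too weak to close it.
- pot_2_mid (a point): Sample pot: white round plastic pot with grey ribbed press-on lid, 40 mm across, 54 mm high when shut (walls to 40 mm, lid 41 to 54 mm; a raised lid stands up to 8 mm higher and shows a ring of neck), about 85 g. Point on its axis 27 mm above its underside; z up its axis. May be absent.
- lid_2 (a joint): How far the lid of pot_2 stands up from home along the pot's axis, m: 0 = clicked fully home, 0.008 = fully raised (it cannot come off). It stays where it is and moves with about 8 N; a hold-down arm is too weak to close it.
- pot_3_mid (a point): Sample pot: white round plastic pot with grey ribbed press-on lid, 40 mm across, 54 mm high when shut (walls to 40 mm, lid 41 to 54 mm; a raised lid stands up to 8 mm higher and shows a ring of neck), about 85 g. Point on its axis 27 mm above its underside; z up its axis. May be absent.
- lid_3 (a joint): How far the lid of pot_3 stands up from home along the pot's axis, m: 0 = clicked fully home, 0.008 = fully raised (it cannot come off). It stays where it is and moves with about 8 N; a hold-down arm is too weak to close it.
- pot_4_mid (a point): Sample pot: white round plastic pot with grey ribbed press-on lid, 40 mm across, 54 mm high when shut (walls to 40 mm, lid 41 to 54 mm; a raised lid stands up to 8 mm higher and shows a ring of neck), about 85 g. Point on its axis 27 mm above its underside; z up its axis. May be absent.
- lid_4 (a joint): How far the lid of pot_4 stands up from home along the pot's axis, m: 0 = clicked fully home, 0.008 = fully raised (it cannot come off). It stays where it is and moves with about 8 N; a hold-down arm is too weak to close it.
- block_1_mid (a point): Transport block: plain grey plastic cylinder without lid, 36 mm across, 54 mm high, 60 g; it stands on the pad of bay_1 at the start, perhaps under the arm. Point at its centre, 27 mm up; z up its axis. May be absent.
- block_2_mid (a point): Transport block: plain grey plastic cylinder without lid, 36 mm across, 54 mm high, 60 g; it stands on the pad of bay_2 at the start, perhaps under the arm. Point at its centre, 27 mm up; z up its axis. May be absent.
- block_3_mid (a point): Transport block: plain grey plastic cylinder without lid, 36 mm across, 54 mm high, 60 g; it stands on the pad of bay_3 at the start, perhaps under the arm. Point at its centre, 27 mm up; z up its axis. May be absent.
- tray_in (a point): Centre of the inner floor (3 mm above the bench) of the open steel tray fixed to the bench, 150 mm along its x, 110 mm along its y, walls 3 mm thick and 16 mm high.
- vial_1: Bystander: small glass sample vial with black screw cap, 25 mm across, 54 mm high; origin at the centre of its underside. Not part of the job.
- vial_2: Bystander: small glass sample vial with blue screw cap, 25 mm across, 54 mm high; origin at the centre of its underside. Not part of the job.
- dropper_bottle: Bystander: brown dropper bottle, 35 mm across, 103 mm high; origin at the centre of its underside. Not part of the job.
Not all that is in view belongs to the job. What is shaped like the part that bears pot_3_mid but green is not meant. What is shaped like the part that bears block_3_mid but red is not meant.

How it is judged:
At the end, for the whole second after the job is handed in: Each pot present: lid within 1.5 mm of home, upright (0.1 rad), on the platform within 11 mm of a pad's centre, that pad's arm at 0.11 to 0.29 rad (foot on lid). All arms below 0.29 rad. Each block present stands upright (0.1 rad) in the tray, within 64 mm in x, 44 mm in y of its centre (((horizontal distance between pot_1_mid and bay_1 below 0.011 m and z of pot_1_mid in the frame of bay_1 between 0.022 and 0.032 m and value of joint holddown_1 between 0.11 and 0.29 rad) or (horizontal distance between pot_1_mid and bay_2 below 0.011 m and z of pot_1_mid in the frame of bay_2 between 0.022 and 0.032 m and value of joint holddown_2 between 0.11 and 0.29 rad) or (horizontal distance between pot_1_mid and bay_3 below 0.011 m and z of pot_1_mid in the frame of bay_3 between 0.022 and 0.032 m and value of joint holddown_3 between 0.11 and 0.29 rad)) and value of joint each of lid_1, lid_2, lid_3, lid_4 below 0.0015 m and angle between each of pot_1_mid, pot_2_mid, pot_3_mid, pot_4_mid, block_1_mid, block_2_mid, block_3_mid's own z axis and vertical below 0.1 rad and ((horizontal distance between pot_2_mid and bay_1 below 0.011 m and z of pot_2_mid in the frame of bay_1 between 0.022 and 0.032 m and value of joint holddown_1 between 0.11 and 0.29 rad) or (horizontal distance between pot_2_mid and bay_2 below 0.011 m and z of pot_2_mid in the frame of bay_2 between 0.022 and 0.032 m and value of joint holddown_2 between 0.11 and 0.29 rad) or (horizontal distance between pot_2_mid and bay_3 below 0.011 m and z of pot_2_mid in the frame of bay_3 between 0.022 and 0.032 m and value of joint holddown_3 between 0.11 and 0.29 rad)) and ((horizontal distance between pot_3_mid and bay_1 below 0.011 m and z of pot_3_mid in the frame of bay_1 between 0.022 and 0.032 m and value of joint holddown_1 between 0.11 and 0.29 rad) or (horizontal distance between pot_3_mid and bay_2 below 0.011 m and z of pot_3_mid in the frame of bay_2 between 0.022 and 0.032 m and value of joint holddown_2 between 0.11 and 0.29 rad) or (horizontal distance between pot_3_mid and bay_3 below 0.011 m and z of pot_3_mid in the frame of bay_3 between 0.022 and 0.032 m and value of joint holddown_3 between 0.11 and 0.29 rad)) and ((horizontal distance between pot_4_mid and bay_1 below 0.011 m and z of pot_4_mid in the frame of bay_1 between 0.022 and 0.032 m and value of joint holddown_1 between 0.11 and 0.29 rad) or (horizontal distance between pot_4_mid and bay_2 below 0.011 m and z of pot_4_mid in the frame of bay_2 between 0.022 and 0.032 m and value of joint holddown_2 between 0.11 and 0.29 rad) or (horizontal distance between pot_4_mid and bay_3 below 0.011 m and z of pot_4_mid in the frame of bay_3 between 0.022 and 0.032 m and value of joint holddown_3 between 0.11 and 0.29 rad)) and value of joint each of holddown_1, holddown_2, holddown_3 below 0.29 rad and x of block_1_mid in the frame of tray_in between -0.064 and 0.064 m and y of block_1_mid in the frame of tray_in between -0.044 and 0.044 m and z of block_1_mid in the frame of tray_in between 0.02 and 0.034 m and x of block_2_mid in the frame of tray_in between -0.064 and 0.064 m and y of block_2_mid in the frame of tray_in between -0.044 and 0.044 m and z of block_2_mid in the frame of tray_in between 0.02 and 0.034 m and x of block_3_mid in the frame of tray_in between -0.064 and 0.064 m and y of block_3_mid in the frame of tray_in between -0.044 and 0.044 m and z of block_3_mid in the frame of tray_in between 0.02 and 0.034 m); the robot touches nothing.
It fails at once if the vial_1 is knocked over or shifted more than 3 cm (distance of vial_1 from where it was at the start of the episode above 0.03 m or angle between vial_1's own z axis and vertical above 0.5 rad).
It fails at once if the vial_2 is knocked over or shifted more than 3 cm (distance of vial_2 from where it was at the start of the episode above 0.03 m or angle between vial_2's own z axis and vertical above 0.5 rad).
It fails at once if the dropper_bottle is knocked over or shifted more than 3 cm (distance of dropper_bottle from where it was at the start of the episode above 0.03 m or angle between dropper_bottle's own z axis and vertical above 0.5 rad).
Of pot_1, pot_2, pot_3, pot_4 only 2 to 3 are there at a start; the rules pass over those that are not, and their reading is None.
Of block_1, block_2, block_3 only 1 to 2 are there at a start; the rules pass over those that are not, and their reading is None.
At some moment in a run one of pot_1, pot_2, pot_3, pot_4 may be knocked a few centimetres aside while the robot is not near it.
It also fails if it takes over 210 s, if anything falls off the work surface, if the arm or the gripper's body presses on something with over 40 N, if the wrist force passes 120 N, or if a joint passes its speed limit or range.

## Working session

There is one attempt and no reset: what is moved stays moved. The work goes in short steps, Python scripts to look and compute and a tool call to move; the robot and the scene stay as the last step left them, time stands still between calls to the robot, and variables do not carry over. Pictures are saved under pics/ and viewed, about 12 in all and at most 16, crops included, and the job is handed in when it is done.

Besides the shell and the picture viewer there is one more tool, called after "Emit:" as a command line: name --argument value ..., lists and objects as JSON in quotes. apply_moves: Moves the arm, as the interface text tells. Its arguments: {"type":"object","properties":{"moves":{"type":"array"},"hand":{"type":"number"}},"required":["moves"]}

```bash
mkdir -p pics
cat > h.py <<'E'
import numpy as np, cv2
from workcell import telemetry, cams, workorder
from scipy.spatial.transform import Rotation as R
def cam(n):
    c=cams.camera(n); f=c["color"].shape[0]/2/np.tan(np.radians(c["fovy"])/2)
    c["K"]=np.array([[f,0,c["cx"]],[0,f,c["cy"]],[0,0,1]]); c["T"]=np.array(c["camera_from_world"]); return c
def save(c,name,box=None,s=1):
    im=c["color"][:,:,::-1]
    if box: im=im[box[1]:box[3],box[0]:box[2]]
    cv2.imwrite("pics/"+name,cv2.resize(im,None,fx=s,fy=s,interpolation=cv2.INTER_CUBIC))
def plane(c,u,v,z):
    T=c["T"]; o=-T[:3,:3].T@T[:3,3]; d=T[:3,:3].T@np.linalg.inv(c["K"])@[u,v,1]
    return o+d*(z-o[2])/d[2]
def proj(c,p):
    q=c["K"]@(c["T"][:3,:3]@np.asarray(p,float)+c["T"][:3,3]); return q[:2]/q[2]
def tool(): 
    o=telemetry.get_obs(); return np.array(o["eef_pos"]),R.from_quat(o["tool_rot"]).as_matrix(),o
def delta(p):
    e,M,o=tool(); return np.round(M.T@(np.asarray(p)-e)*1000,1)
E
python3 - <<'E'
from h import *
np.set_printoptions(precision=4,suppress=True)
for n in("scene","top"):
    c=cam(n); save(c,n+"0.png",s=1.4); T=c["T"]; print(n,c["fovy"],-T[:3,:3].T@T[:3,3],T[:3,:3])
e,M,o=tool(); print(e,M,o["clock"],o["ft_force"],o["grip_width"])
E
```

```text
scene 44.431974210088356 [-0.3481  0.6748  0.9972] [[-0.5612 -0.8274  0.0208]
 [-0.5269  0.3378 -0.7799]
 [ 0.6383 -0.4486 -0.6255]]
top 49.909084760214945 [0.3499 0.0366 1.2995] [[-0.0282 -0.9996 -0.0041]
 [-0.9885  0.0285 -0.1484]
 [ 0.1484 -0.0001 -0.9889]]
[ 0.1875 -0.4629  0.2475] [[ 0.3754 -0.9269 -0.0007]
 [-0.9269 -0.3754  0.0018]
 [-0.0019 -0.     -1.    ]] 0.1 [ 0.1487 -0.3358  0.5164] 0.08527256054162557
```

View pics/scene0.png

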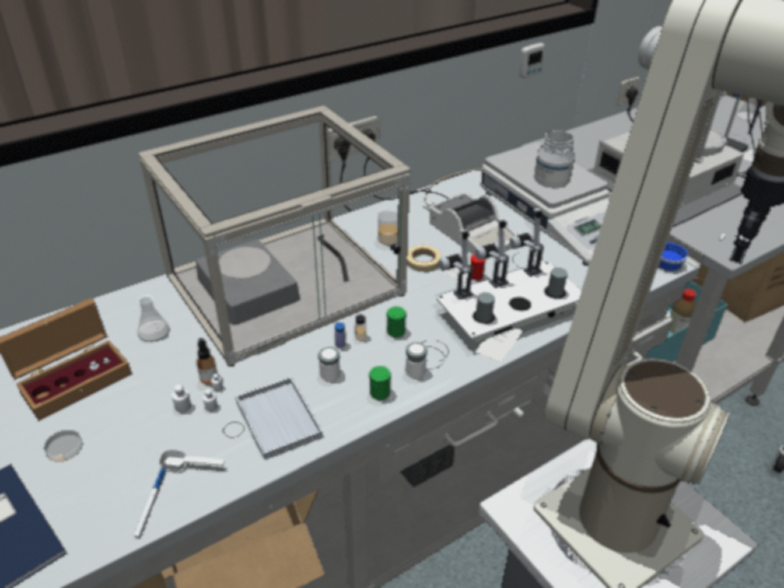

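View pics/top0.png

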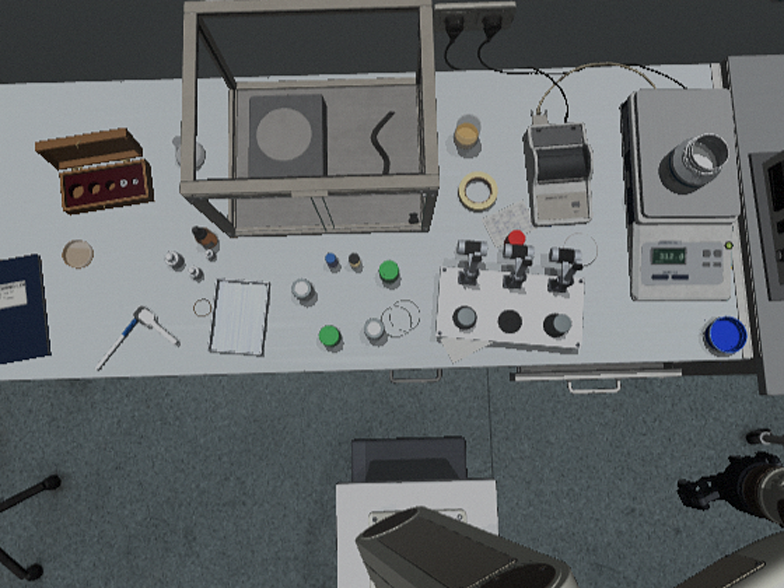

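Run:
```python
from h import *
c=cam("scene"); t=cam("top")
a=cv2.resize(c["color"][150:300,210:420],None,fx=3.6,fy=3.6,interpolation=cv2.INTER_CUBIC)
cv2.imwrite("pics/sc1.png",a[:,:,::-1])
b=cv2.resize(t["color"][155:265,140:425],None,fx=2.8,fy=2.8,interpolation=cv2.INTER_CUBIC)
cv2.imwrite("pics/tc1.png",b[:,:,::-1])
```

```text
(no output)
```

View pics/sc1.png

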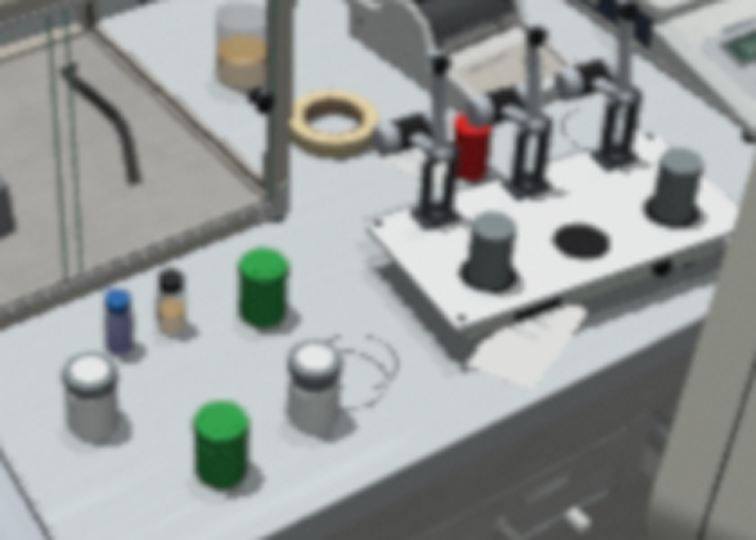

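View pics/tc1.png

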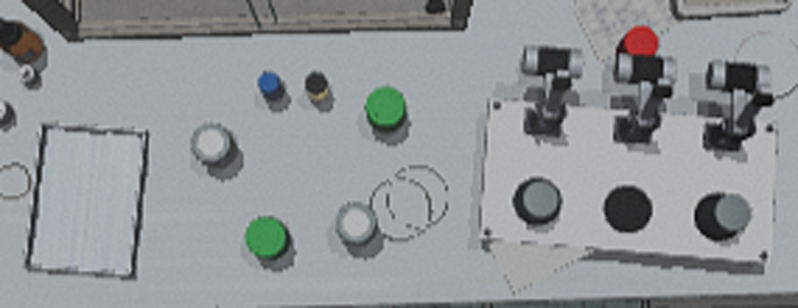

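```bash
cat >> h.py <<'E'
def tri(c1,p1,c2,p2):
    P=[c["K"]@c["T"][:3] for c in(c1,c2)]
    X=cv2.triangulatePoints(P[0],P[1],np.float64(p1).reshape(2,1),np.float64(p2).reshape(2,1)).ravel(); return X[:3]/X[3]
E
python3 - <<'E'
from h import *
np.set_printoptions(precision=4,suppress=True)
c=cam("scene"); t=cam("top")
tc=lambda u,v:(140+u/2.8-.3,155+v/2.8-.3); sc=lambda u,v:(210+u/3.6-.3,150+v/3.6-.3)
for n,a,b in [("potA",(212,144),(91,372)),("potB",(357,223),(316,359)),("bl1",(543,200),(493,226)),("bl3",(732,213),(682,162)),("pad2",(628,208),(582,240)),("g",(386,105),(263,265))]:
    print(n,tri(t,tc(*a),c,sc(*b)),plane(t,*tc(*a),.054),plane(c,*sc(*b),.054))
print("pad2",plane(t,*tc(628,208),.045),plane(c,*sc(582,240),.045))
for q in [(45,125),(148,132),(133,277),(27,268)]: print("tray",plane(t,*tc(*q),.019))
for q in [(498,105),(487,232),(770,127),(765,257)]: print("screw",plane(t,*tc(*q),.045))
for q in [(463,318),(377,223),(650,138)]: print("screw sc",plane(c,*sc(*q),.045))
# black pad components, top
g=t["color"].max(2); m=np.zeros_like(g); m[215:245,315:410]=(g[215:245,315:410]<45)*255
n,l,s,ce=cv2.connectedComponentsWithStats(m)
for i in range(1,n):
    if s[i,4]>40: print("padblob",ce[i],s[i],plane(t,*ce[i],.045))
for q in [(560,52),(655,68),(748,76)]: print("roller",plane(t,*tc(*q),.10))
for q in [(270,88),(318,88)]: print("vial",plane(t,*tc(*q),.05))
E
```

```text
potA [0.5349 0.2145 0.051 ] [0.5355 0.2154 0.054 ] [0.531  0.2151 0.054 ]
potB [0.4511 0.0714 0.0571] [0.4526 0.0729 0.054 ] [0.4527 0.0684 0.054 ]
bl1 [ 0.466  -0.1069  0.0951] [ 0.4702 -0.1116  0.054 ] [ 0.5029 -0.1426  0.054 ]
bl3 [ 0.447  -0.2877  0.0956] [ 0.452  -0.2973  0.054 ] [ 0.4827 -0.3335  0.054 ]
pad2 [ 0.4589 -0.1985  0.0451] [ 0.4598 -0.1951  0.054 ] [ 0.4502 -0.1917  0.054 ]
g [0.5693 0.0393 0.0491] [0.57  0.041 0.054] [0.5633 0.0414 0.054 ]
pad2 [ 0.4606 -0.1967  0.045 ] [ 0.4578 -0.2     0.045 ]
tray [0.5654 0.3919 0.019 ]
tray [0.5551 0.2861 0.019 ]
tray [0.4074 0.3011 0.019 ]
tray [0.4195 0.4083 0.019 ]
screw [ 0.5683 -0.0717  0.045 ]
screw [ 0.4408 -0.0556  0.045 ]
screw [ 0.538  -0.3437  0.045 ]
screw [ 0.4082 -0.3293  0.045 ]
screw sc [ 0.4363 -0.0591  0.045 ]
screw sc [ 0.5655 -0.0727  0.045 ]
screw sc [ 0.5312 -0.344   0.045 ]
padblob [364.1329 229.3986] [356 222  16  16 143] [ 0.4595 -0.1971  0.045 ]
padblob [393.2054 233.2679] [388 225  15  16 112] [ 0.4464 -0.2772  0.045 ]
roller [ 0.6091 -0.1292  0.1   ]
roller [ 0.5906 -0.2202  0.1   ]
roller [ 0.5802 -0.3094  0.1   ]
vial [0.5914 0.1572 0.05  ]
vial [0.59   0.1089 0.05  ]
```

Emit:
apply_moves --moves '[[[-9, -44, 0, 0], [-9, -44, 0, 0], [-9, -44, 0, 0], [-9, -44, 0, 0], [-9, -44, 0, 0], [-9, -44, 0, 0], [-9, -44, 0, 0], [0, 0, 10, 8.5], [0, 0, 10, 8.5], [0, 0, 10, 8.5]]]' --hand 0.5

```text
clock: 1.3
eef_pos: [0.4618, -0.2846, 0.2173]
tool_rot: [-0.679, 0.734, -0.002, 0.0]
ft_force: [0.1, -0.3, -0.5]
grip_width: 0.0638
```

Run:
```python
from h import *
np.set_printoptions(precision=4,suppress=True)
e,M,o=tool(); print(e,M[:,0],o["grip_width"],o["joint_pos"])
w=cam("wrist"); T=w["T"]; o=-T[:3,:3].T@T[:3,3]; print("camera in tool",M.T@(o-e), "axes",(T[:3,:3]@M).round(2).tolist(), w["fovy"])
print([proj(w,p).round() for p in [(0.4486,-.2874,.045),(0.447,-.2875,.099),(.4592,-.198,.045)]])
save(w,"w1.png",s=1.2)
```

```text
[ 0.4618 -0.2846  0.2173] [-0.0784 -0.9969  0.0026] 0.06381208260727209 [-0.552   0.3355  0.0533  1.2838 -0.0004  2.668 ]
camera in tool [-0.0008 -0.0688 -0.1267] axes [[1.0, -0.0, -0.0], [-0.0, 0.96, -0.27], [0.0, 0.27, 0.96]] 59.418537555100365
[array([281., 212.]), array([283., 234.]), array([174., 208.])]
```

View pics/w1.png

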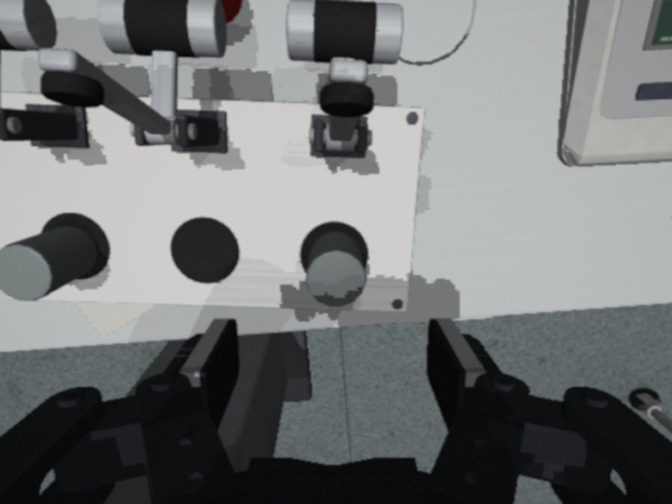

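Run:
```python
from h import *
np.set_printoptions(precision=4,suppress=True)
w=cam("wrist")
for q in [(334,252),(205,249)]: print("pad",plane(w,q[0]/1.2-.1,q[1]/1.2-.1,.045))
print("blocktop",plane(w,335/1.2,278/1.2,.099),plane(w,24/1.2,272/1.2,.099))
for q in [(413,118),(397,303)]: print("screw",plane(w,q[0]/1.2,q[1]/1.2,.045))
```

```text
pad [ 0.4497 -0.2841  0.045 ]
pad [ 0.4593 -0.195   0.045 ]
blocktop [ 0.4485 -0.2843  0.099 ] [ 0.467 -0.106  0.099]
screw [ 0.5342 -0.3419  0.045 ]
screw [ 0.408  -0.3263  0.045 ]
```

Emit:
apply_moves --moves '[[[0, 0, 0, -8.5], [0, 0, 0, -8.5], [0, 0, 0, -8.5], [0, 0, 0, -8.5], [0, 0, 0, -8.5], [0, 0, 0, -8.5], [0, 0, 0, -8.5], [0, 0, 0, -8.5], [0, 0, 0, -8.5], [0, 0, 0, -8.5]]]'

```text
clock: 2.4
eef_pos: [0.4594, -0.2873, 0.2213]
tool_rot: [0.998, -0.068, 0.002, 0.002]
ft_force: [-0.5, -0.1, 0.1]
grip_width: 0.0642
```

Emit:
apply_moves --moves '[[[0, 0, 0, -8.5], [0, 0, 0, -8.5], [0, 0, 0, -8.5], [0, 0, 0, -8.5], [0, 0, 0, -8.5], [0, 0, 0, -8.5], [0, 0, 0, -8.5], [0, 0, 0, -8.5], [0, 0, 0, -8.5], [0, 0, 0, -8.5]]]'

```text
clock: 3.4
eef_pos: [0.4584, -0.2913, 0.2282]
tool_rot: [0.776, 0.63, 0.001, 0.006]
ft_force: [0.4, 0.5, 0.4]
grip_width: 0.064
```

```bash
cat >> h.py <<'E'
def goto(p,yaw=None):
    e,M,o=tool(); a=np.degrees(np.arctan2(M[1,0],M[0,0]))
    t="" if yaw is None else -((yaw-a+180)%360-180)
    print("tcp",e.round(4),"yaw",a.round(1),"tilt",M[:2,2].round(4),"move",delta(p),"turn",t,"F",np.round(o["ft_force"],1),"w",round(o["grip_width"],4),"t",o["clock"])
E
python3 - <<'E'
from h import *
goto((.449,-.286,.15),83.2)
E
```

```text
tcp [ 0.4584 -0.2913  0.2282] yaw 78.2 tilt [ 0.009  -0.0076] move [  3.7 -11.1  78. ] turn -5.049357560025442 F [0.4 0.5 0.4] w 0.064 t 3.4
```

Emit:
apply_moves --moves '[[[4, -11, 5, -5], [0, 0, 10, 0], [0, 0, 20, 0], [0, 0, 20, 0], [0, 0, 20, 0], [0, 0, 10, 0], [0, 0, 10, 0], [0, 0, 0, 0], [0, 0, 0, 0], [0, 0, 0, 0]]]'

```text
clock: 4.4
eef_pos: [0.4521, -0.2902, 0.1329]
tool_rot: [0.745, 0.667, 0.002, 0.011]
ft_force: [-0.2, 0.1, 0.2]
grip_width: 0.0638
```

Run:
```python
from h import *
goto((.449,-.286,.072),83.2)
```

```text
tcp [ 0.4521 -0.2902  0.1329] yaw 83.7 tilt [ 0.017 -0.013] move [ 4.5 -4.7 60.8] turn 0.4973776953210063 F [-0.2  0.1  0.2] w 0.0638 t 4.4
```

Emit:
apply_moves --moves '[[[4, -5, 5, 0], [0, 0, 15, 0], [0, 0, 15, 0], [0, 0, 15, 0], [0, 0, 9, 0], [0, 0, 2, 0], [0, 0, 0, 0], [0, 0, 0, 0], [0, 0, 0, 0], [0, 0, 0, 0]]]'

```text
clock: 5.4
eef_pos: [0.4511, -0.2872, 0.0754]
tool_rot: [0.745, 0.667, 0.004, 0.016]
ft_force: [0.4, -0.3, -0.2]
grip_width: 0.0638
```

Run:
```python
from h import *
goto((.449,-.286,.072),83.2)
```

```text
tcp [ 0.4511 -0.2872  0.0754] yaw 83.7 tilt [ 0.0271 -0.0191] move [ 1.  -2.3  3.3] turn 0.5221817001318527 F [ 0.4 -0.3 -0.2] w 0.0638 t 5.4
```

Emit:
apply_moves --moves '[[[0, -2, 3, 0], [0, 0, 0, 0], [0, 0, 0, 0], [0, 0, 0, 0], [0, 0, 0, 0], [0, 0, 0, 0], [0, 0, 0, 0], [0, 0, 0, 0], [0, 0, 0, 0], [0, 0, 0, 0]]]' --hand -1

```text
clock: 6.4
eef_pos: [0.4498, -0.2873, 0.0732]
tool_rot: [0.745, 0.667, 0.004, 0.017]
ft_force: [0.7, -0.7, 0.2]
grip_width: 0.0351
```

Run:
```python
from h import *
goto((.489,.347,.16),83.2)
print(tool()[2]["joint_pos"])
```

```text
tcp [ 0.4498 -0.2873  0.0732] yaw 83.7 tilt [ 0.029  -0.0199] move [633.3 -27.3 -98.3] turn 0.5231614678428684 F [ 0.7 -0.7  0.2] w 0.0351 t 6.4
[-0.56785378  0.42395709 -0.22293623  0.88870713 -0.00119625 -0.45858171]
```

Emit:
apply_moves --moves '[[[0, 0, -20, 0], [0, 0, -30, 0], [0, 0, -30, 0], [0, 0, -30, 0], [30, 0, -20, 0], [45, -2, 0, 0], [45, -2, 0, 0], [45, -2, 0, 0], [45, -2, 0, 0], [45, -2, 0, 0]]]'

```text
clock: 7.4
eef_pos: [0.465, -0.0276, 0.2021]
tool_rot: [0.749, 0.662, 0.004, 0.017]
ft_force: [0.1, 0.3, 0.4]
grip_width: 0.035
```

Run:
```python
from h import *
goto((.522,.3435,.16),84)
```

```text
tcp [ 0.465  -0.0276  0.2021] yaw 82.9 tilt [ 0.029  -0.0201] move [375.9   9.8  36.2] turn -1.0682007925612425 F [0.1 0.3 0.4] w 0.035 t 7.4
```

Emit:
apply_moves --moves '[[[45, 1, 0, 0], [45, 1, 0, 0], [45, 1, 0, 0], [45, 1, 0, 0], [45, 1, 0, 0], [45, 1, 0, 0], [45, 1, 0, 0], [45, 1, 10, 0], [12, 1, 10, -1], [0, 0, 0, 0]]]'

```text
clock: 8.4
eef_pos: [0.5181, 0.361, 0.1721]
tool_rot: [0.74, 0.672, 0.004, 0.018]
ft_force: [0.5, -0.9, -0.3]
grip_width: 0.0348
```

Run:
```python
from h import *
goto((.522,.3435,.032),84)
w=cam("wrist"); save(w,"w2.png",s=1.2)
```

```text
tcp [0.5181 0.361  0.1721] yaw 84.4 tilt [ 0.0299 -0.0215] move [-14.5   1.1 140.5] turn 0.4249871058468102 F [ 0.5 -0.9 -0.3] w 0.0348 t 8.4
```

View pics/w2.png

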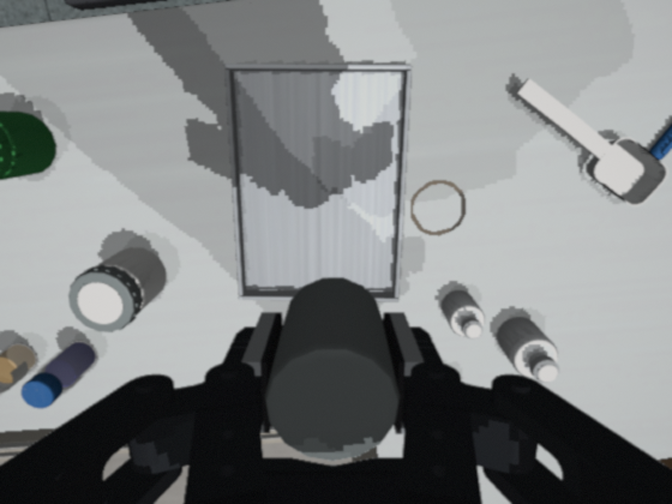

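Run:
```python
from h import *
w=cam("wrist"); q=[plane(w,u/1.2,v/1.2,.019) for u,v in [(230,67),(410,65),(396,298),(243,298)]]
print(np.round(q,4),np.mean(q,0))
print("potA top",plane(w,102/1.2,303/1.2,.056))
```

```text
[[0.4114 0.3085 0.019 ]
 [0.4208 0.4128 0.019 ]
 [0.5656 0.3968 0.019 ]
 [0.5562 0.293  0.019 ]] [0.48850078 0.35277849 0.019     ]
potA top [0.53710547 0.21830204 0.056     ]
```

Emit:
apply_moves --moves '[[[-12, 1, 10, 0], [0, 0, 20, 0], [0, 0, 20, 0], [0, 0, 20, 0], [0, 0, 20, 0], [0, 0, 15, 0], [0, 0, 10, 0], [0, 0, 5, 0], [0, 0, 0, 0], [0, 0, 0, 0]]]'

```text
clock: 9.5
eef_pos: [0.5276, 0.327, 0.0615]
tool_rot: [0.749, 0.662, 0.008, 0.021]
ft_force: [1.1, 0.3, -0.3]
grip_width: 0.0352
```

Run:
```python
from h import *
goto((.522,.3465,.032),84)
```

```text
tcp [0.5276 0.327  0.0615] yaw 82.9 tilt [ 0.0401 -0.0204] move [19.1 -9.2 28.9] turn -1.086256016422709 F [ 1.1  0.3 -0.3] w 0.0352 t 9.5
```

Emit:
apply_moves --moves '[[[10, -5, 0, -1], [0, 0, 0, 0], [0, 0, 0, 0], [6, -3, 5, 0], [0, 0, 5, 0], [0, 0, 5, 0], [0, 0, 5, 0], [0, 0, 0, 0], [0, 0, 0, 0], [0, 0, 0, 0]]]'

```text
clock: 10.5
eef_pos: [0.5225, 0.3464, 0.0409]
tool_rot: [0.742, 0.67, 0.01, 0.021]
ft_force: [0.5, -0.6, -0.8]
grip_width: 0.0347
```

Run:
```python
from h import *
goto((.522,.3465,.032),84)
```

```text
tcp [0.5225 0.3464 0.0409] yaw 84.1 tilt [ 0.0427 -0.0185] move [ 0.1 -0.9  8.9] turn 0.09106495278962257 F [ 0.5 -0.6 -0.8] w 0.0347 t 10.5
```

Emit:
apply_moves --moves '[[[0, 0, 4, 0], [0, 0, 4, 0], [0, 0, 1, 0], [0, 0, 0, 0], [0, 0, 0, 0], [0, 0, 0, 0], [0, 0, 0, 0], [0, 0, 0, 0], [0, 0, 0, 0], [0, 0, 0, 0]]]'

```text
clock: 11.5
eef_pos: [0.5236, 0.3463, 0.032]
tool_rot: [0.742, 0.669, 0.01, 0.021]
ft_force: [-0.1, -0.3, -0.7]
grip_width: 0.0348
```

Emit:
apply_moves --moves '[[[0, 0, 0, 0], [0, 0, 0, 0], [0, 0, 0, 0], [0, 0, 0, 0], [0, 0, 0, 0], [0, 0, 0, 0], [0, 0, -10, 0], [0, 0, -10, 0], [0, 0, -20, 0], [0, 0, -20, 0]]]' --hand 0.3

```text
clock: 12.5
eef_pos: [0.5194, 0.3464, 0.0931]
tool_rot: [0.743, 0.669, 0.008, 0.021]
ft_force: [0.4, -0.4, -0.1]
grip_width: 0.0557
```

Run:
```python
from h import *
goto((.522,.3465,.18),84)
goto((.468,-.107,.2),83.2)
```

```text
tcp [0.5194 0.3464 0.0931] yaw 84.1 tilt [ 0.0399 -0.0206] move [ -1.    6.2 -86.7] turn 0.054785407230497185 F [ 0.4 -0.4 -0.1] w 0.0557 t 12.5
tcp [0.5194 0.3464 0.0931] yaw 84.1 tilt [ 0.0399 -0.0206] move [-457.9    0.   -99.5] turn 0.8547854072305086 F [ 0.4 -0.4 -0.1] w 0.0557 t 12.5
```

Emit:
apply_moves --moves '[[[0, 0, -40, 0], [0, 0, -40, 0], [-45, 0, -20, 0], [-45, 0, 0, 0], [-45, 0, 0, 0], [-45, 0, 0, 0], [-45, 0, 0, 0], [-45, 0, 0, 0], [-45, 0, 0, 0], [-45, 0, 0, 0]]]'

```text
clock: 13.5
eef_pos: [0.4826, -0.0131, 0.2174]
tool_rot: [0.738, 0.674, 0.022, 0.027]
ft_force: [1.5, -0.1, 0.2]
grip_width: 0.0554
```

Run:
```python
from h import *
goto((.468,-.107,.2),83.2)
```

```text
tcp [ 0.4826 -0.0131  0.2174] yaw 84.8 tilt [ 0.068 -0.01 ] move [-94.8  -7.3  17.3] turn 1.6085922777388078 F [ 1.5 -0.1  0.2] w 0.0554 t 13.5
```

Emit:
apply_moves --moves '[[[-30, -2, 0, 1], [-25, -2, 0, 0], [-20, -2, 0, 0], [-10, 0, 0, 0], [-5, 0, 0, 0], [0, 0, 0, 0], [0, 0, 0, 0], [0, 0, 0, 0], [0, 0, 0, 0], [0, 0, 0, 0]]]'

```text
clock: 14.5
eef_pos: [0.4668, -0.1081, 0.2245]
tool_rot: [0.746, 0.665, 0.025, 0.031]
ft_force: [0.7, -0.1, 0.0]
grip_width: 0.0556
```

Run:
```python
from h import *
goto((.468,-.107,.09),83.2)
w=cam("wrist"); save(w,"w3.png")
# dark/gray block: print projections
print(proj(w,(.468,-.107,.099)),proj(w,(.4697,-.1072,.045)))
```

```text
tcp [ 0.4668 -0.1081  0.2245] yaw 83.5 tilt [ 0.0784 -0.0119] move [  1.6  -9.6 134.2] turn 0.2869542999193868 F [ 0.7 -0.1  0. ] w 0.0556 t 14.5
[278.36047684 199.62061443] [278.35238444 181.76998497]
```

View pics/w3.png

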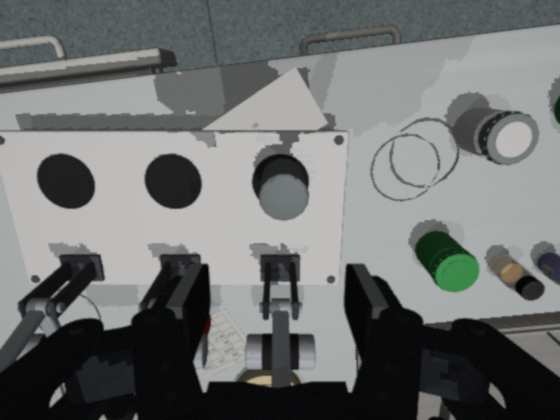

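Emit:
apply_moves --moves '[[[0, 0, -4, 0], [0, 0, -4, 0], [0, 0, -4, 0], [0, 0, -4, 0], [0, 0, -4, 0], [0, 0, -4, 0], [0, 0, -4, 0], [0, 0, -4, 0], [0, 0, -4, 0], [0, 0, -4, 0]]]'

```text
clock: 15.55
eef_pos: [0.4634, -0.1072, 0.2679]
tool_rot: [0.745, 0.666, 0.025, 0.031]
ft_force: [0.4, -0.3, 0.4]
grip_width: 0.0554
```

Run:
```python
from h import *
goto((.468,-.107,.09),83.2)
print(tool()[2]["joint_pos"])
```

```text
tcp [ 0.4634 -0.1072  0.2679] yaw 83.5 tilt [ 0.0784 -0.0118] move [  1.3  -9.6 177.7] turn 0.31714765837759273 F [ 0.4 -0.3  0.4] w 0.0554 t 15.55
[-0.23131125  0.12375673 -0.0912339   1.27670539  0.00647127 -0.11802304]
```

Emit:
apply_moves --moves '[[[0, 0, 40, 0], [0, 0, 0, 0], [0, 0, 0, 0], [0, 0, 0, 0], [0, 0, 0, 0], [0, 0, 0, 0], [0, 0, 0, 0], [0, 0, 0, 0], [0, 0, 0, 0], [0, 0, 0, 0]]]'

```text
clock: 16.55
eef_pos: [0.4706, -0.1087, 0.2356]
tool_rot: [0.745, 0.665, 0.029, 0.036]
ft_force: [0.0, -1.3, 0.3]
grip_width: 0.0557
```

Run:
```python
from h import *
goto((.468,-.107,.09),83.2)
print(tool()[2]["joint_pos"])
```

```text
tcp [ 0.4706 -0.1087  0.2356] yaw 83.5 tilt [ 0.0907 -0.0147] move [  2.  -16.1 144.8] turn 0.3085700013303381 F [ 0.  -1.3  0.3] w 0.0557 t 16.55
[-0.23084891  0.14399759 -0.15325965  1.1817339   0.00648455 -0.1174534 ]
```

Emit:
apply_moves --moves '[[[0, 0, -45, 0], [0, 0, 0, 0], [0, 0, -45, 0], [0, 0, 0, 0], [0, 0, -45, 0], [0, 0, 0, 0], [0, 0, 5, 0], [0, 0, 5, 0], [0, 0, 5, 0], [0, 0, 5, 0]]]'

```text
clock: 17.55
eef_pos: [0.4498, -0.1046, 0.3394]
tool_rot: [0.746, 0.666, 0.021, 0.025]
ft_force: [-1.2, -0.2, -0.4]
grip_width: 0.0557
```

Run:
```python
from h import *
goto((.468,-.107,.09),83.2)
print(tool()[2]["joint_pos"])
```

```text
tcp [ 0.4498 -0.1046  0.3394] yaw 83.5 tilt [ 0.0642 -0.0084] move [-1.000e-01  2.100e+00  2.501e+02] turn 0.31647966827159735 F [-1.2 -0.2 -0.4] w 0.0557 t 17.55
[-0.23251061  0.09216979  0.05790258  1.47210563  0.00659128 -0.11917582]
```

Emit:
apply_moves --moves '[[[0, 0, 10, 0], [0, 0, 10, 0], [0, 0, 10, 0], [0, 0, 10, 0], [0, 0, 10, 0], [0, 0, 10, 0], [0, 0, 10, 0], [0, 0, 10, 0], [0, 0, 10, 0], [0, 0, 10, 0]]]'

```text
clock: 18.55
eef_pos: [0.4562, -0.1053, 0.2292]
tool_rot: [0.746, 0.666, 0.02, 0.023]
ft_force: [0.1, 0.0, -0.0]
grip_width: 0.0555
```

Run:
```python
from h import *
goto((.468,-.107,.09),83.2)
```

```text
tcp [ 0.4562 -0.1053  0.2292] yaw 83.5 tilt [ 0.0617 -0.0078] move [ -0.2   3.2 139.7] turn 0.3145209870390886 F [ 0.1  0.  -0. ] w 0.0555 t 18.55
```

Emit:
apply_moves --moves '[[[0, 0, -50, 0], [0, 0, 0, 0], [0, 0, -50, 0], [0, 0, 0, 0], [0, 0, -50, 0], [0, 0, 0, 0], [0, 0, 10, 0], [0, 0, 10, 0], [0, 0, 10, 0], [0, 0, 10, 0]]]'

```text
clock: 19.55
eef_pos: [0.4301, -0.0998, 0.3064]
tool_rot: [0.746, 0.666, 0.005, 0.002]
ft_force: [-0.3, 0.3, 0.1]
grip_width: 0.0553
```

Run:
```python
from h import *
goto((.468,-.107,.09),83.2)
```

```text
tcp [ 0.4301 -0.0998  0.3064] yaw 83.5 tilt [0.0102 0.0044] move [ -4.   36.4 216.7] turn 0.3077676563929117 F [-0.3  0.3  0.1] w 0.0553 t 19.55
```

Emit:
apply_moves --moves '[[[0, 2, 10, 0], [0, 4, 15, 0], [-1, 6, 15, 0], [-1, 6, 15, 0], [0, 6, 15, 0], [0, 6, 15, 0], [0, 4, 12, 0], [0, 2, 9, 0], [0, 0, 6, 0], [0, 0, 3, 0]]]'

```text
clock: 20.55
eef_pos: [0.4666, -0.105, 0.1776]
tool_rot: [0.746, 0.666, 0.003, -0.001]
ft_force: [-0.1, -0.4, -0.1]
grip_width: 0.0556
```

Run:
```python
from h import *
goto((.468,-.105,.072),83.2)
```

```text
tcp [ 0.4666 -0.105   0.1776] yaw 83.5 tilt [0.0027 0.0061] move [ -0.5   1.2 105.6] turn 0.30910814937709574 F [-0.1 -0.4 -0.1] w 0.0556 t 20.55
```

Emit:
apply_moves --moves '[[[0, 0, 6, 0], [0, 0, 12, 0], [0, 0, 14, 0], [0, 0, 14, 0], [0, 0, 14, 0], [0, 0, 13, 0], [0, 0, 10, 0], [0, 0, 7, 0], [0, 0, 4, 0], [0, 0, 2, 0]]]'

```text
clock: 21.55
eef_pos: [0.4699, -0.1053, 0.0806]
tool_rot: [0.746, 0.666, 0.006, 0.003]
ft_force: [1.2, 0.4, -0.4]
grip_width: 0.0554
```

Run:
```python
from h import *
goto((.468,-.105,.072),83.2)
```

```text
tcp [ 0.4699 -0.1053  0.0806] yaw 83.5 tilt [0.0129 0.0037] move [ 0.  -2.   8.5] turn 0.30065383749428065 F [ 1.2  0.4 -0.4] w 0.0554 t 21.55
```

Emit:
apply_moves --moves '[[[0, -1, 3, 0], [0, -1, 3, 0], [0, 0, 2, 0], [0, 0, 0, 0], [0, 0, 0, 0], [0, 0, 0, 0], [0, 0, 0, 0], [0, 0, 0, 0], [0, 0, 0, 0], [0, 0, 0, 0]]]' --hand -1

```text
clock: 22.55
eef_pos: [0.4695, -0.1053, 0.0772]
tool_rot: [0.746, 0.666, 0.008, 0.005]
ft_force: [0.9, 1.0, 0.0]
grip_width: 0.0349
```

Emit:
apply_moves --moves '[[[0, 0, -10, 0], [0, 0, -20, 0], [0, 0, -30, 0], [0, 0, -30, 0], [5, 0, -20, 0], [15, 0, -10, 0], [30, 0, -5, 0], [40, 0, 0, 0], [40, 0, 0, 0], [40, 0, 0, 0]]]'

```text
clock: 23.55
eef_pos: [0.4879, 0.0638, 0.2154]
tool_rot: [0.75, 0.661, 0.01, 0.007]
ft_force: [0.4, -0.3, 0.1]
grip_width: 0.0351
```

Run:
```python
from h import *
goto((.452,.352,.17),84)
```

```text
tcp [0.4879 0.0638 0.2154] yaw 82.8 tilt [0.0246 0.0018] move [281.2 -72.7  45. ] turn -1.1794128266020607 F [ 0.4 -0.3  0.1] w 0.0351 t 23.55
```

Emit:
apply_moves --moves '[[[35, -9, 0, 0], [35, -10, 5, 0], [35, -10, 5, 0], [35, -10, 5, 0], [35, -10, 5, 0], [32, -8, 5, -1], [24, -6, 5, 0], [16, -4, 4, 0], [8, -2, 3, 0], [3, 0, 2, 0]]]'

```text
clock: 24.55
eef_pos: [0.4499, 0.3451, 0.1831]
tool_rot: [0.741, 0.671, 0.015, 0.009]
ft_force: [-0.3, -0.1, -0.7]
grip_width: 0.0349
```

Run:
```python
from h import *
goto((.452,.351,.036),84)
```

```text
tcp [0.4499 0.3451 0.1831] yaw 84.3 tilt [0.0344 0.0067] move [  4.6  -3.5 147.1] turn 0.30175135689972876 F [-0.3 -0.1 -0.7] w 0.0349 t 24.55
```

Emit:
apply_moves --moves '[[[2, -1, 8, 0], [2, -1, 14, 0], [0, -1, 18, 0], [0, 0, 18, 0], [0, 0, 18, 0], [0, 0, 15, 0], [0, 0, 12, 0], [0, 0, 9, 0], [0, 0, 6, 0], [0, 0, 3, 0]]]'

```text
clock: 25.55
eef_pos: [0.4549, 0.3429, 0.0579]
tool_rot: [0.745, 0.667, 0.016, 0.01]
ft_force: [-0.4, -1.1, -0.9]
grip_width: 0.0349
```

Run:
```python
from h import *
goto((.452,.351,.036),84)
```

```text
tcp [0.4549 0.3429 0.0579] yaw 83.6 tilt [0.037  0.0055] move [ 7.6 -4.6 21.8] turn -0.35036898106841363 F [-0.4 -1.1 -0.9] w 0.0349 t 25.55
```

Emit:
apply_moves --moves '[[[3, -2, 2, 0], [3, -2, 4, 0], [2, -1, 4, 0], [0, 0, 4, 0], [0, 0, 3, 0], [0, 0, 2, 0], [0, 0, 1, 0], [0, 0, 0, 0], [0, 0, 0, 0], [0, 0, 0, 0]]]'

```text
clock: 26.55
eef_pos: [0.4523, 0.3536, 0.0378]
tool_rot: [0.745, 0.667, 0.017, 0.01]
ft_force: [-0.9, 0.3, 0.1]
grip_width: 0.0348
```

Run:
```python
from h import *
goto((.452,.351,.036),84)
```

```text
tcp [0.4523 0.3536 0.0378] yaw 83.7 tilt [0.0398 0.0077] move [-2.6 -0.1  1.7] turn -0.3105013061368709 F [-0.9  0.3  0.1] w 0.0348 t 26.55
```

Emit:
apply_moves --moves '[[[0, 0, 1, 0], [0, 0, 0, 0], [0, 0, 0, 0], [0, 0, 0, 0], [0, 0, 0, 0], [0, 0, 0, 0], [0, 0, -50, 0], [0, 0, 0, 0], [0, 0, -50, 0], [0, 0, 0, 0]]]' --hand 0.4

```text
clock: 27.55
eef_pos: [0.4484, 0.3526, 0.1314]
tool_rot: [0.745, 0.667, 0.016, 0.01]
ft_force: [0.4, 0.2, 0.6]
grip_width: 0.0596
```

Run:
```python
from h import *
goto((.5345,.216,.17),84)
c=cam("scene"); t=cam("top")
a=cv2.resize(c["color"][170:320,150:360],None,fx=2.6,fy=2.6,interpolation=cv2.INTER_CUBIC)
b=cv2.resize(t["color"][165:265,130:340],None,fx=2.6,fy=2.6,interpolation=cv2.INTER_CUBIC)
cv2.imwrite("pics/m4.png",np.vstack([a[:330],b[:260]])[:,:,::-1])
```

```text
tcp [0.4484 0.3526 0.1314] yaw 83.7 tilt [0.0381 0.0063] move [-125.8  102.   -36.1] turn -0.3270045388490246 F [0.4 0.2 0.6] w 0.0596 t 27.55
```

View pics/m4.png

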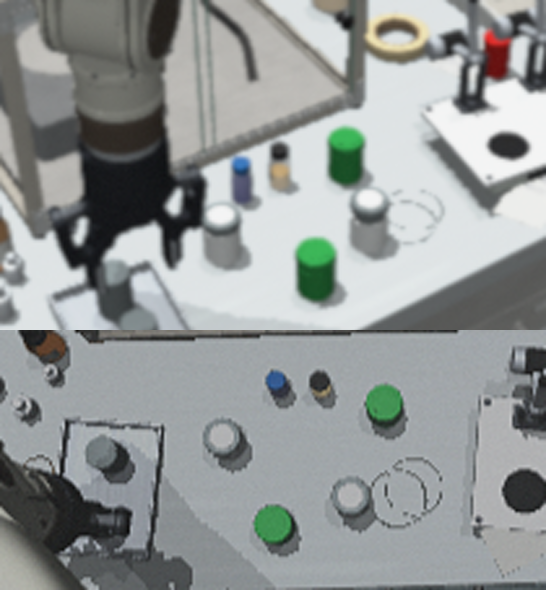

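Emit:
apply_moves --moves '[[[0, 0, -50, 0], [0, 0, 0, 0], [0, 0, -50, 0], [0, 0, 0, 0], [-15, 12, 0, 0], [-25, 20, 0, 0], [-30, 24, 0, 0], [-24, 20, 0, 0], [-14, 12, 0, 0], [-6, 5, 0, 0]]]'

```text
clock: 28.65
eef_pos: [0.5222, 0.2223, 0.2172]
tool_rot: [0.743, 0.669, 0.008, 0.01]
ft_force: [0.1, 0.7, -0.6]
grip_width: 0.0597
```

Run:
```python
from h import *
goto((.5355,.2165,.15),84)
```

```text
tcp [0.5222 0.2223 0.2172] yaw 84.0 tilt [ 0.0259 -0.0038] move [-4.3 12.  67.6] turn -0.01753058327702206 F [ 0.1  0.7 -0.6] w 0.0597 t 28.65
```

Emit:
apply_moves --moves '[[[-1, 3, 6, 0], [-1, 4, 12, 0], [-1, 4, 16, 0], [-1, 2, 18, 0], [0, 0, 18, 0], [0, 0, 16, 0], [0, 0, 13, 0], [0, 0, 9, 0], [0, 0, 6, 0], [0, 0, 3, 0]]]'

```text
clock: 29.65
eef_pos: [0.5342, 0.223, 0.0873]
tool_rot: [0.74, 0.673, 0.007, 0.008]
ft_force: [-0.1, -0.4, 0.4]
grip_width: 0.0597
```

Run:
```python
from h import *
goto((.5355,.2165,.027),84)
```

```text
tcp [0.5342 0.223  0.0873] yaw 84.6 tilt [ 0.0203 -0.0029] move [-6.3  0.7 60.4] turn 0.574592764679295 F [-0.1 -0.4  0.4] w 0.0597 t 29.65
```

Emit:
apply_moves --moves '[[[-3, 0, 0, 0.5], [-3, 0, 3, 0], [-1, 0, 6, 0], [0, 0, 9, 0], [0, 0, 10, 0], [0, 0, 9, 0], [0, 0, 7, 0], [0, 0, 5, 0], [0, 0, 3, 0], [0, 0, 2, 0]]]'

```text
clock: 30.65
eef_pos: [0.5357, 0.2157, 0.0297]
tool_rot: [0.743, 0.669, 0.008, 0.008]
ft_force: [1.2, 0.1, 0.4]
grip_width: 0.0598
```

Run:
```python
from h import *
goto((.5355,.2165,.027),84)
w=cam("wrist"); save(w,"w5.png")
```

```text
tcp [0.5357 0.2157 0.0297] yaw 84.0 tilt [ 0.0229 -0.0019] move [ 0.8 -0.4  2.7] turn 0.029893792357597704 F [1.2 0.1 0.4] w 0.0598 t 30.65
```

View pics/w5.png

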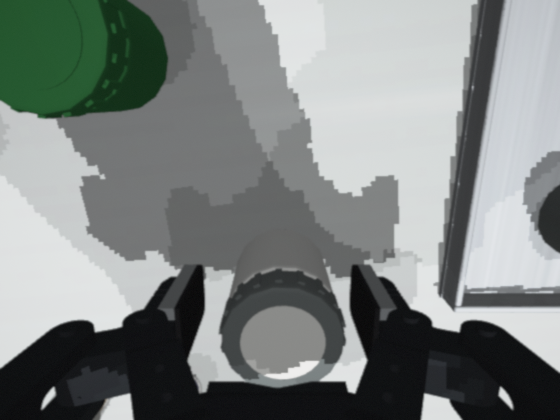

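Emit:
apply_moves --moves '[[[0, 0, 2, 0], [0, 0, 2, 0], [0, 0, 0, 0], [0, 0, 0, 0], [0, 0, 0, 0], [0, 0, 0, 0], [0, 0, 0, 0], [0, 0, 0, 0], [0, 0, 0, 0], [0, 0, 0, 0]]]' --hand -1

```text
clock: 31.7
eef_pos: [0.5364, 0.216, 0.0271]
tool_rot: [0.743, 0.669, 0.009, 0.009]
ft_force: [0.1, 1.0, -0.7]
grip_width: 0.0388
```

Emit:
apply_moves --moves '[[[0, 0, -10, 0], [0, 0, -20, 0], [0, 0, -30, 0], [0, 0, -35, 0], [-5, 0, -35, 0], [-15, 0, -25, 0], [-25, -4, -10, 0], [-35, -8, 0, 0], [-35, -8, 0, 0], [-35, -8, 0, 0]]]'

```text
clock: 32.7
eef_pos: [0.49, 0.0697, 0.2051]
tool_rot: [0.74, 0.672, 0.013, 0.011]
ft_force: [0.1, -0.6, -0.9]
grip_width: 0.0388
```

Run:
```python
from h import *
goto((.4697,-.1062,.18),83.2)
```

```text
tcp [0.49   0.0697 0.2051] yaw 84.5 tilt [0.0336 0.0008] move [-177.2   -4.3   24.3] turn 1.3380301020669094 F [ 0.1 -0.6 -0.9] w 0.0388 t 32.7
```

Emit:
apply_moves --moves '[[[-30, 0, 0, 0.5], [-28, 0, 0, 0.5], [-26, 0, 2, 0], [-22, 0, 3, 0], [-18, 0, 4, 0], [-14, 0, 5, 0], [-10, 0, 5, 0], [-7, 0, 5, 0], [-4, 0, 4, 0], [-2, 0, 2, 0]]]'

```text
clock: 33.7
eef_pos: [0.4709, -0.1006, 0.182]
tool_rot: [0.748, 0.664, 0.016, 0.015]
ft_force: [-0.5, -0.8, -1.1]
grip_width: 0.039
```

Run:
```python
from h import *
goto((.4697,-.1062,.0725),83.2)
w=cam("wrist"); save(w,"w6.png"); print(proj(w,(.4593,-.1965,.045)),proj(w,(.449,-.2858,.045)),proj(w,(.4697,-.1072,.045)))
g=w["color"].max(2); m=((g<50)*255).astype(np.uint8)
n,l,s,ce=cv2.connectedComponentsWithStats(m)
for i in range(1,n):
    if s[i,4]>400: print("blob",ce[i].round(1),s[i])
```

```text
tcp [ 0.4709 -0.1006  0.182 ] yaw 83.2 tilt [ 0.045  -0.0011] move [ -6.2  -5.4 109.3] turn -0.007882438871149589 F [-0.5 -0.8 -1.1] w 0.039 t 33.7
[143.82454501 199.5009585 ] [ 21.28096143 200.05963544] [266.23517678 199.07301229]
blob [144.9 199.1] [ 114  169   63   61 2954]
blob [268.1 197.8] [ 237  168   63   61 3012]
blob [ 24.4 200.4] [   0  170   54   61 2679]
blob [443.3 273.2] [ 423  254   54   52 1162]
blob [273.3 366.4] [    0   262   560   158 46011]
blob [ 27.1 313.2] [   0  284   68   69 2364]
```

View pics/w6.png

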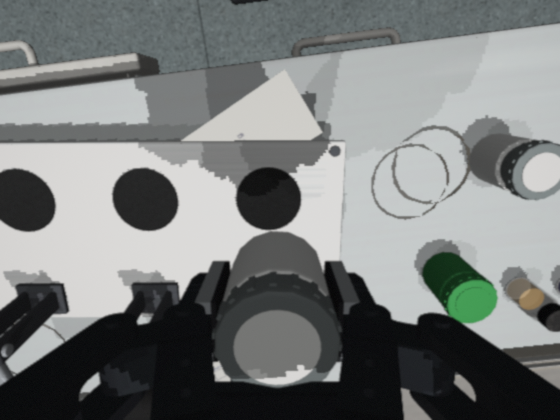

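Emit:
apply_moves --moves '[[[-2, -1, 5, 0], [-2, -2, 11, 0], [-1, -1, 14, 0], [-1, 0, 15, 0], [0, 0, 14, 0], [0, 0, 12, 0], [0, 0, 9, 0], [0, 0, 6, 0], [0, 0, 4, 0], [0, 0, 2, 0]]]'

```text
clock: 34.75
eef_pos: [0.4691, -0.1037, 0.0818]
tool_rot: [0.746, 0.666, 0.016, 0.014]
ft_force: [0.2, 0.2, -0.1]
grip_width: 0.0391
```

Run:
```python
from h import *
goto((.4698,-.1063,.0725),83.2)
```

```text
tcp [ 0.4691 -0.1037  0.0818] yaw 83.5 tilt [0.0427 0.0002] move [-2.5  0.6  9.3] turn 0.30546685203222523 F [ 0.2  0.2 -0.1] w 0.0391 t 34.75
```

Emit:
apply_moves --moves '[[[-1, 0, 2, 0], [-1, 0, 3, 0], [0, 0, 2, 0], [0, 0, 1, 0], [0, 0, 1, 0], [0, 0, 0, 0], [0, 0, 0, 0], [0, 0, 0, 0], [0, 0, 0, 0], [0, 0, 0, 0]]]'

```text
clock: 35.75
eef_pos: [0.4708, -0.1063, 0.0737]
tool_rot: [0.746, 0.666, 0.017, 0.016]
ft_force: [-0.2, 0.1, -1.1]
grip_width: 0.0387
```

Run:
```python
from h import *
goto((.4698,-.1063,.0725),83.2)
```

```text
tcp [ 0.4708 -0.1063  0.0737] yaw 83.5 tilt [ 0.0466 -0.0007] move [-0.1 -1.1  1.1] turn 0.29960969315635566 F [-0.2  0.1 -1.1] w 0.0387 t 35.75
```

Emit:
apply_moves --moves '[[[0, 0, 1, 0], [0, 0, 0, 0], [0, 0, 0, 0], [0, 0, 0, 0], [0, 0, 0, 0], [0, 0, -10, 0], [0, 0, -20, 0], [0, 0, -20, 0], [0, 0, -15, 0], [0, 0, 0, 0]]]' --hand 0.4

```text
clock: 36.75
eef_pos: [0.4678, -0.1063, 0.1422]
tool_rot: [0.746, 0.666, 0.017, 0.016]
ft_force: [0.2, -0.3, 0.4]
grip_width: 0.0603
```

Run:
```python
from h import *
goto((.4703,-.1063,.124),83.2)
w=cam("wrist"); save(w,"w7.png")
```

```text
tcp [ 0.4678 -0.1063  0.1422] yaw 83.5 tilt [ 0.0472 -0.0008] move [ 0.2  1.6 18.3] turn 0.30408474290567256 F [ 0.2 -0.3  0.4] w 0.0603 t 36.75
```

View pics/w7.png

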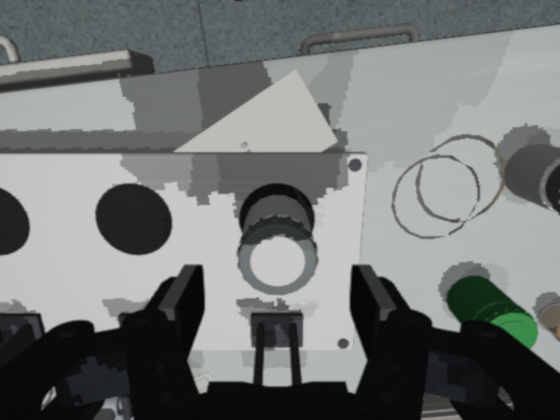

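Emit:
apply_moves --moves '[[[0, 0, 0, 0], [0, 0, 0, 0], [0, 0, 0, 0], [0, 0, 0, 0], [0, 0, 0, 0], [0, 0, 0, 0], [0, 0, 3, 0], [0, 0, 5, 0], [0, 0, 4, 0], [0, 0, 2, 0]]]' --hand -1

```text
clock: 37.8
eef_pos: [0.4656, -0.1056, 0.1227]
tool_rot: [0.746, 0.666, 0.015, 0.013]
ft_force: [-0.9, 0.0, 1.1]
grip_width: 0.0001
```

Run:
```python
from h import *
goto((.4703,-.1063,.116),83.2)
```

```text
tcp [ 0.4656 -0.1056  0.1227] yaw 83.5 tilt [0.0396 0.001 ] move [-0.2  4.4  6.9] turn 0.30447194308777625 F [-0.9  0.   1.1] w 0.0001 t 37.8
```

Emit:
apply_moves --moves '[[[0, 2, -1, 0], [0, 2, 0, 0], [0, 0, 2, 0], [0, 0, 2, 0], [0, 0, 2, 0], [0, 0, 2, 0], [0, 0, 2, 0], [0, 0, 2, 0], [0, 0, 1, 0], [0, 0, 1, 0]]]'

```text
clock: 38.8
eef_pos: [0.4706, -0.1061, 0.1162]
tool_rot: [0.746, 0.666, 0.016, 0.015]
ft_force: [-2.2, 0.1, 7.3]
grip_width: 0.0001
```

Run:
```python
from h import *
goto((.4703,-.1063,.116),83.2)
```

```text
tcp [ 0.4706 -0.1061  0.1162] yaw 83.5 tilt [ 0.0438 -0.0001] move [-0.2 -0.3  0.2] turn 0.29599771250394724 F [-2.2  0.1  7.3] w 0.0001 t 38.8
```

Emit:
apply_moves --moves '[[[0, 0, 2, 0], [0, 0, 3, 0], [0, 0, 3, 0], [0, 0, 3, 0], [0, 0, 3, 0], [0, 0, 3, 0], [0, 0, 3, 0], [0, 0, 3, 0], [0, 0, 3, 0], [0, 0, 3, 0]]]'

```text
clock: 39.8
eef_pos: [0.4707, -0.1062, 0.1161]
tool_rot: [0.746, 0.665, 0.021, 0.022]
ft_force: [-9.9, 1.7, 23.9]
grip_width: -0.0001
```

Run:
```python
from h import *
goto((.4703,-.1063,.116),83.2)
```

```text
tcp [ 0.4707 -0.1062  0.1161] yaw 83.5 tilt [ 0.0606 -0.0043] move [-0.2 -0.4  0.1] turn 0.26435685721713753 F [-9.9  1.7 23.9] w -0.0001 t 39.8
```

Emit:
apply_moves --moves '[[[0, 0, -5, 0], [0, 0, -20, 0], [0, 0, -45, 0], [0, 0, 0, 0], [0, 0, -50, 0], [0, 0, 0, 0], [0, 0, -50, 0], [0, 0, 0, 0], [0, 0, -50, 0], [0, 0, 0, 0]]]' --hand 0.4

```text
clock: 40.8
eef_pos: [0.4466, -0.1027, 0.3147]
tool_rot: [0.746, 0.665, 0.014, 0.012]
ft_force: [0.4, 0.0, 0.9]
grip_width: 0.0599
```

Run:
```python
from h import *
goto((.452,.072,.12),84)
c=cam("scene"); t=cam("top"); save(c,"s8.png",(210,150,420,300),3.6); save(t,"t8.png",(140,155,425,265),2.8)
```

```text
tcp [ 0.4466 -0.1027  0.3147] yaw 83.5 tilt [0.0364 0.0014] move [173.1 -21.6 195. ] turn -0.547277465617583 F [0.4 0.  0.9] w 0.0599 t 40.8
```

View pics/s8.png

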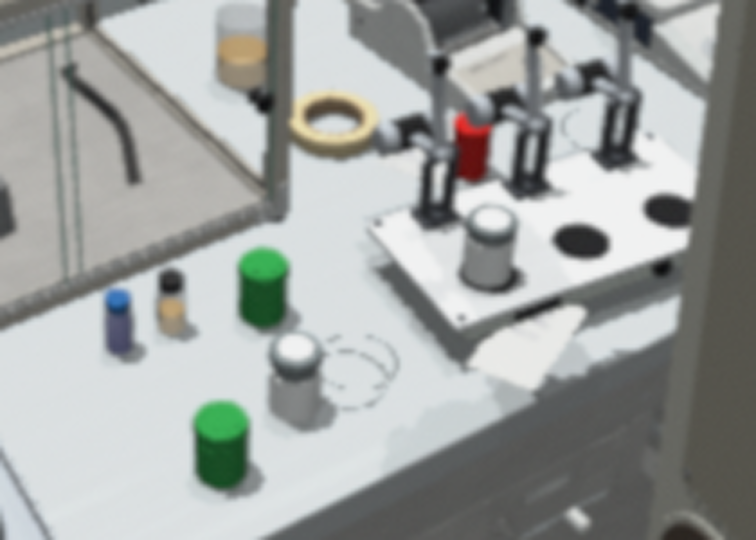

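Run:
```python
from h import *
c=cam("scene"); t=cam("top")
sc=lambda u,v:(210+u/3.6-.3,150+v/3.6-.3)
for q in [(296,352),(316,359)]: print(plane(c,*sc(*q),.058))
a=t["color"][200:260,240:300]; g=cv2.GaussianBlur(cv2.cvtColor(a,cv2.COLOR_RGB2GRAY),(3,3),0)
ci=cv2.HoughCircles(cv2.resize(g,None,fx=4,fy=4,interpolation=cv2.INTER_CUBIC),cv2.HOUGH_GRADIENT,1,80,param1=80,param2=18,minRadius=22,maxRadius=40)
for x,y,r in ci[0]: p=(240+x/4,200+y/4); print(p,r,plane(t,*p,.058))
```

```text
[0.46353094 0.07906493 0.058     ]
[0.44929541 0.07095092 0.058     ]
(np.float32(264.875), np.float32(227.125)) 29.7 [0.47243352 0.07869221 0.058     ]
```

View pics/t8.png

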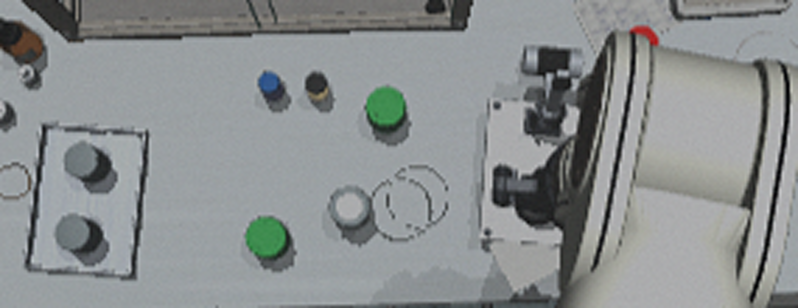

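Emit:
apply_moves --moves '[[[8, 0, 8, 0], [16, 0, 16, 0], [24, -1, 22, 0], [28, -1, 25, 0], [28, -1, 25, 0], [25, -1, 24, 0], [20, -1, 20, 0], [14, -1, 14, 0], [8, 0, 8, 0], [4, 0, 4, 0]]]'

```text
clock: 42.0
eef_pos: [0.464, 0.0822, 0.1305]
tool_rot: [0.747, 0.665, 0.01, 0.007]
ft_force: [0.2, -0.3, 0.9]
grip_width: 0.0599
```

Run:
```python
from h import *
goto((.469,.080,.027),84)
w=cam("wrist"); save(w,"w9.png")
print(proj(w,(.469,.08,.056)),proj(w,(.469,.08,0)))
```

```text
tcp [0.464  0.0822 0.1305] yaw 83.4 tilt [0.025  0.0029] move [ -2.2   2.7 103.6] turn -0.6081341703178964 F [ 0.2 -0.3  0.9] w 0.0599 t 42.0
[272.31368993 240.75872776] [272.84645476 212.74816989]
```

View pics/w9.png

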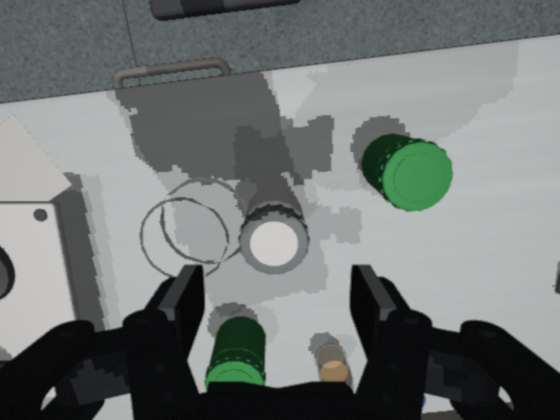

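Emit:
apply_moves --moves '[[[-1, 1, 6, 0], [0, 1, 12, 0], [0, 1, 14, 0], [0, 0, 15, 0], [0, 0, 15, 0], [0, 0, 13, 0], [0, 0, 10, 0], [0, 0, 7, 0], [0, 0, 4, 0], [0, 0, 2, 0]]]'

```text
clock: 43.05
eef_pos: [0.4772, 0.076, 0.0333]
tool_rot: [0.75, 0.661, 0.016, 0.012]
ft_force: [0.7, 0.3, -0.2]
grip_width: 0.0597
```

Run:
```python
from h import *
goto((.469,.081,.027),84)
```

```text
tcp [0.4772 0.076  0.0333] yaw 82.8 tilt [0.0402 0.0035] move [ 3.9 -9.   6. ] turn -1.196555490167384 F [ 0.7  0.3 -0.2] w 0.0597 t 43.05
```

Emit:
apply_moves --moves '[[[2, -3, 1, 0], [1, -3, 2, 0], [1, -2, 1, 0], [0, 0, 1, 0], [0, 0, 0, 0], [0, 0, 0, 0], [0, 0, 0, 0], [0, 0, 0, 0], [0, 0, 0, 0], [0, 0, 0, 0]]]'

```text
clock: 44.05
eef_pos: [0.4707, 0.0819, 0.0292]
tool_rot: [0.75, 0.661, 0.018, 0.013]
ft_force: [-0.2, 0.3, 0.1]
grip_width: 0.06
```

Run:
```python
from h import *
goto((.469,.081,.027),84)
```

```text
tcp [0.4707 0.0819 0.0292] yaw 82.8 tilt [0.0436 0.0041] move [-1.1 -1.7  2.1] turn -1.161498941141474 F [-0.2  0.3  0.1] w 0.06 t 44.05
```

Emit:
apply_moves --moves '[[[0, -1, 1, 0], [0, -1, 1, 0], [0, 0, 0, 0], [0, 0, 0, 0], [0, 0, 0, 0], [0, 0, 0, 0], [0, 0, 0, 0], [0, 0, 0, 0], [0, 0, 0, 0], [0, 0, 0, 0]]]' --hand -1

```text
clock: 45.05
eef_pos: [0.4695, 0.0819, 0.0281]
tool_rot: [0.75, 0.661, 0.018, 0.014]
ft_force: [-0.9, -1.1, 1.4]
grip_width: 0.0385
```

Emit:
apply_moves --moves '[[[0, 0, -10, 0], [0, 0, -20, 0], [0, 0, -30, 0], [0, 0, -35, 0], [0, 0, -35, 0], [-5, 0, -30, 0], [-15, 0, -20, 0], [-25, 0, -10, 0], [-30, 0, 0, 0], [-30, 0, 0, 0]]]'

```text
clock: 46.05
eef_pos: [0.4452, -0.0232, 0.2287]
tool_rot: [0.747, 0.664, 0.018, 0.013]
ft_force: [-0.2, -0.5, -0.3]
grip_width: 0.0384
```

Run:
```python
from h import *
goto((.4595,-.1955,.18),83.2)
```

```text
tcp [ 0.4452 -0.0232  0.2287] yaw 83.3 tilt [0.044  0.0037] move [-169.9   32.3   48.7] turn 0.10260880019103524 F [-0.2 -0.5 -0.3] w 0.0384 t 46.05
```

Emit:
apply_moves --moves '[[[-28, 2, 0, 0], [-26, 4, 2, 0], [-25, 5, 4, 0], [-22, 5, 5, 0], [-18, 4, 5, 0], [-14, 4, 5, 0], [-11, 3, 5, 0], [-8, 2, 5, 0], [-5, 1, 4, 0], [-2, 0, 2, 0]]]'

```text
clock: 47.05
eef_pos: [0.4556, -0.1933, 0.1941]
tool_rot: [0.748, 0.663, 0.019, 0.014]
ft_force: [-0.2, 0.7, -0.7]
grip_width: 0.0387
```

Run:
```python
from h import *
goto((.4595,-.1957,.0735),83.2)
```

```text
tcp [ 0.4556 -0.1933  0.1941] yaw 83.1 tilt [0.0469 0.0039] move [ -3.1  -1.4 120.7] turn -0.09045809180361175 F [-0.2  0.7 -0.7] w 0.0387 t 47.05
```

Emit:
apply_moves --moves '[[[-1, 0, 6, 0], [-1, -1, 12, 0], [0, -1, 16, 0], [0, -1, 17, 0], [0, 0, 16, 0], [0, 0, 13, 0], [0, 0, 10, 0], [0, 0, 7, 0], [0, 0, 4, 0], [0, 0, 2, 0]]]'

```text
clock: 48.05
eef_pos: [0.4581, -0.1905, 0.0862]
tool_rot: [0.746, 0.666, 0.02, 0.014]
ft_force: [0.4, -0.5, 0.3]
grip_width: 0.0385
```

Run:
```python
from h import *
goto((.4595,-.1957,.0735),83.2)
```

```text
tcp [ 0.4581 -0.1905  0.0862] yaw 83.5 tilt [0.0484 0.0054] move [-5.2  1.4 12.7] turn 0.31489150550095246 F [ 0.4 -0.5  0.3] w 0.0385 t 48.05
```

Emit:
apply_moves --moves '[[[-2, 0, 2, 0], [-2, 1, 3, 0], [-1, 0, 3, 0], [0, 0, 2, 0], [0, 0, 1, 0], [0, 0, 1, 0], [0, 0, 0, 0], [0, 0, 0, 0], [0, 0, 0, 0], [0, 0, 0, 0]]]'

```text
clock: 49.05
eef_pos: [0.4606, -0.1967, 0.0749]
tool_rot: [0.746, 0.666, 0.021, 0.016]
ft_force: [-0.3, -0.2, 0.2]
grip_width: 0.0383
```

Run:
```python
from h import *
goto((.4595,-.1957,.0735),83.2)
```

```text
tcp [ 0.4606 -0.1967  0.0749] yaw 83.5 tilt [0.0519 0.0039] move [ 0.9 -1.2  1.4] turn 0.2986419589720697 F [-0.3 -0.2  0.2] w 0.0383 t 49.05
```

Release, rise, close, then press the lid.

Emit:
apply_moves --moves '[[[0, 0, 1, 0], [0, 0, 0, 0], [0, 0, 0, 0], [0, 0, 0, 0], [0, 0, 0, 0], [0, 0, -10, 0], [0, 0, -20, 0], [0, 0, -22, 0], [0, 0, -15, 0], [0, 0, -5, 0]]]' --hand 0.4

```text
clock: 50.05
eef_pos: [0.4564, -0.1969, 0.1502]
tool_rot: [0.746, 0.666, 0.021, 0.016]
ft_force: [0.7, -0.7, -0.0]
grip_width: 0.0597
```

Run:
```python
from h import *
goto((.4605,-.1967,.135),83.2)
w=cam("wrist"); save(w,"w10.png",(60,140,500,380),1.5)
```

```text
tcp [ 0.4564 -0.1969  0.1502] yaw 83.5 tilt [0.0514 0.0041] move [ 0.5  3.2 15.4] turn 0.30692598163523144 F [ 0.7 -0.7 -0. ] w 0.0597 t 50.05
```

View pics/w10.png

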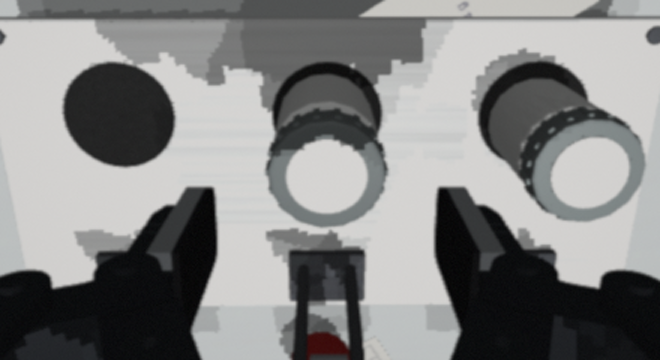

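Emit:
apply_moves --moves '[[[0, 1, 0, 0], [0, 1, 0, 0], [0, 1, 0, 0], [0, 0, 0, 0], [0, 0, 0, 0], [0, 0, 0, 0], [0, 0, 4, 0], [0, 0, 6, 0], [0, 0, 5, 0], [0, 0, 2, 0]]]' --hand -1

```text
clock: 51.1
eef_pos: [0.4589, -0.1964, 0.1291]
tool_rot: [0.746, 0.666, 0.02, 0.013]
ft_force: [-0.8, -0.5, 0.6]
grip_width: 0.0001
```

Run:
```python
from h import *
goto((.46,-.1967,.116),83.2)
```

```text
tcp [ 0.4589 -0.1964  0.1291] yaw 83.5 tilt [0.0468 0.0061] move [-0.4  0.5 13.1] turn 0.3080640557296306 F [-0.8 -0.5  0.6] w 0.0001 t 51.1
```

Emit:
apply_moves --moves '[[[0, 0, 2, 0], [0, 0, 3, 0], [0, 0, 3, 0], [0, 0, 3, 0], [0, 0, 3, 0], [0, 0, 3, 0], [0, 0, 3, 0], [0, 0, 3, 0], [0, 0, 3, 0], [0, 0, 3, 0]]]'

```text
clock: 52.1
eef_pos: [0.46, -0.1967, 0.1163]
tool_rot: [0.746, 0.665, 0.021, 0.018]
ft_force: [-8.9, 3.2, 21.9]
grip_width: -0.0002
```

Run:
```python
from h import *
goto((.46,-.1967,.116),83.2)
```

```text
tcp [ 0.46   -0.1967  0.1163] yaw 83.5 tilt [0.0558 0.0011] move [ 0.  -0.   0.3] turn 0.258484679738217 F [-8.9  3.2 21.9] w -0.0002 t 52.1
```

Emit:
apply_moves --moves '[[[0, 0, -5, 0], [0, 0, -20, 0], [0, 0, -50, 0], [0, 0, 0, 0], [0, 0, -50, 0], [0, 0, 0, 0], [0, 0, -50, 0], [0, 0, 0, 0], [0, 0, -50, 0], [0, 0, 0, 0]]]'

```text
clock: 53.1
eef_pos: [0.4385, -0.1925, 0.32]
tool_rot: [0.746, 0.665, 0.017, 0.009]
ft_force: [0.3, -0.1, 0.8]
grip_width: -0.0002
```

```bash
cat >> h.py <<'E'
ax=np.array([.9934,-.115,0]); ay=np.array([.115,.9934,0])
PAD=np.array([.4594,-.1962,.045])
def arm(i,off,z): return PAD+(2-i)*.09*ay+(.08+off)*ax+[0,0,z-.045]
E
python3 - <<'E'
from h import *
goto(arm(2,.05,.26),83.4); goto(arm(2,.05,.176),83.4)
E
```

```text
tcp [ 0.4385 -0.1925  0.32  ] yaw 83.4 tilt [0.037  0.0097] move [ -2.2 149.   65.3] turn 0.04611946318240712 F [ 0.3 -0.1  0.8] w -0.0002 t 53.1
tcp [ 0.4385 -0.1925  0.32  ] yaw 83.4 tilt [0.037  0.0097] move [ -3.3 146.  149.3] turn 0.04611946318240712 F [ 0.3 -0.1  0.8] w -0.0002 t 53.1
```

Emit:
apply_moves --moves '[[[0, 6, 0, 0], [0, 12, 0, 0], [-1, 18, 0, 0], [-1, 22, 0, 0], [0, 22, 3, 0], [0, 20, 6, 0], [0, 17, 8, 0], [0, 13, 8, 0], [0, 9, 5, 0], [0, 4, 3, 0]]]'

```text
clock: 54.1
eef_pos: [0.5999, -0.2136, 0.2889]
tool_rot: [0.746, 0.666, 0.02, 0.014]
ft_force: [-0.3, -0.1, 0.5]
grip_width: -0.0
```

Run:
```python
from h import *
goto(arm(2,.05,.176),83.4)
```

```text
tcp [ 0.5999 -0.2136  0.2889] yaw 83.5 tilt [0.049  0.0054] move [-1.000e-01 -1.690e+01  1.122e+02] turn 0.1000819896035523 F [-0.3 -0.1  0.5] w -0.0 t 54.1
```

Emit:
apply_moves --moves '[[[0, -4, 5, 0], [0, -5, 11, 0], [0, -4, 15, 0], [0, -1, 16, 0], [0, 0, 15, 0], [0, 0, 12, 0], [0, 0, 9, 0], [0, 0, 6, 0], [0, 0, 4, 0], [0, 0, 2, 0]]]'

```text
clock: 55.1
eef_pos: [0.5883, -0.2118, 0.1907]
tool_rot: [0.746, 0.665, 0.021, 0.016]
ft_force: [-0.7, -0.6, 0.9]
grip_width: 0.0
```

Run:
```python
from h import *
goto(arm(2,.05,.176),83.4)
```

```text
tcp [ 0.5883 -0.2118  0.1907] yaw 83.4 tilt [0.0522 0.0037] move [ 0.5 -0.6 14.7] turn 0.021724989352719604 F [-0.7 -0.6  0.9] w 0.0 t 55.1
```

Emit:
apply_moves --moves '[[[0, 0, 4, 0], [0, 0, 5, 0], [0, 0, 4, 0], [0, -4, 1, 0], [0, -8, 1, 0], [0, -10, 1, 0], [0, -10, 1, 0], [0, -10, 1, 0], [0, -10, 1, 0], [0, -10, 1, 0]]]'

```text
clock: 56.1
eef_pos: [0.5322, -0.2043, 0.1719]
tool_rot: [0.745, 0.666, 0.028, 0.024]
ft_force: [3.3, -0.7, -0.2]
grip_width: -0.0001
```

Run:
```python
from h import *
goto(arm(2,-.055,.176),83.4)
```

```text
tcp [ 0.5322 -0.2043  0.1719] yaw 83.6 tilt [0.0734 0.0014] move [ -0.1 -47.8  -7.6] turn 0.16817142522680228 F [ 3.3 -0.7 -0.2] w -0.0001 t 56.1
```

Emit:
apply_moves --moves '[[[0, -9, 0, 0], [0, -9, 0, 0], [0, -8, 0, 0], [0, -7, 0, 0], [0, -6, 0, 0], [0, -5, 0, 0], [0, -4, 0, 0], [0, -3, 0, 0], [0, -2, 0, 0], [0, -1, 0, 0]]]'

```text
clock: 57.1
eef_pos: [0.4719, -0.1974, 0.1679]
tool_rot: [0.746, 0.665, 0.027, 0.023]
ft_force: [-0.3, 0.1, 0.7]
grip_width: -0.0001
```

Run:
```python
from h import *
goto(arm(2,-.055,.176),83.4)
c=cam("scene"); save(c,"s11.png",(290,140,430,260),5)
```

```text
tcp [ 0.4719 -0.1974  0.1679] yaw 83.5 tilt [0.0722 0.0015] move [-0.2 13.  -7.2] turn 0.12308647972486142 F [-0.3  0.1  0.7] w -0.0001 t 57.1
```

Emit:
apply_moves --moves '[[[0, 0, -15, 0], [0, 0, -25, 0], [0, 0, -50, 0], [0, 0, 0, 0], [0, 0, -50, 0], [0, 0, 0, 0], [0, 0, -50, 0], [0, 0, 0, 0], [0, 0, -50, 0], [0, 0, 0, 0]]]'

```text
clock: 58.15
eef_pos: [0.4428, -0.1915, 0.3775]
tool_rot: [0.746, 0.666, 0.019, 0.004]
ft_force: [0.3, -0.7, 0.9]
grip_width: 0.0
```

Run:
```python
from h import *
goto(arm(1,.05,.27),83.4)
c=cam("scene"); save(c,"s12.png",(290,140,430,260),5)
# roller pixels: expected positions, arm 2 down: roller over hinge
for i in (1,2,3): print(i,"roller down",proj(c,arm(i,0,.161)).round(),"back",proj(c,arm(i,.051,.097)).round(),"bartip up",proj(c,arm(i,.02,.197)).round())
```

```text
tcp [ 0.4428 -0.1915  0.3775] yaw 83.6 tilt [0.0331 0.0193] move [ 84.4 143.8 113.9] turn 0.1503699742142146 F [ 0.3 -0.7  0.9] w 0.0 t 58.15
1 roller down [332. 178.] back [322. 186.] bartip up [330. 163.]
2 roller down [359. 170.] back [347. 179.] bartip up [357. 156.]
3 roller down [384. 162.] back [372. 171.] bartip up [382. 148.]
```

Emit:
apply_moves --moves '[[[3, 6, 4, 0], [7, 12, 7, 0], [10, 17, 10, 0], [12, 20, 12, 0], [12, 20, 12, 0], [11, 18, 12, 0], [9, 15, 10, 0], [7, 11, 8, 0], [4, 8, 6, 0], [2, 4, 3, 0]]]'

```text
clock: 59.2
eef_pos: [0.6011, -0.1223, 0.2884]
tool_rot: [0.745, 0.667, 0.021, 0.006]
ft_force: [-1.0, 0.1, -0.3]
grip_width: -0.0
```

Run:
```python
from h import *
goto(arm(1,.051,.176),83.4)
```

```text
tcp [ 0.6011 -0.1223  0.2884] yaw 83.7 tilt [0.0381 0.0193] move [ -2.3  -5.2 112.3] turn 0.270515355105033 F [-1.   0.1 -0.3] w -0.0 t 59.2
```

Emit:
apply_moves --moves '[[[0, -1, 5, 0], [-1, -2, 12, 0], [-1, -1, 17, 0], [0, 0, 18, 0], [0, 0, 17, 0], [0, 0, 14, 0], [0, 0, 10, 0], [0, 0, 7, 0], [0, 0, 4, 0], [0, 0, 2, 0]]]'

```text
clock: 60.2
eef_pos: [0.6, -0.1258, 0.1825]
tool_rot: [0.747, 0.664, 0.023, 0.009]
ft_force: [-0.3, 0.3, 0.2]
grip_width: -0.0002
```

Run:
```python
from h import *
goto(arm(1,.051,.176),83.4)
```

```text
tcp [ 0.6    -0.1258  0.1825] yaw 83.3 tilt [0.0463 0.0158] move [ 3.7 -0.8  6.6] turn -0.07397990809948851 F [-0.3  0.3  0.2] w -0.0002 t 60.2
```

Emit:
apply_moves --moves '[[[2, 0, 3, 0], [1, 0, 3, 0], [0, -4, 1, 0], [0, -8, 0, 0], [0, -10, 0, 0], [0, -10, 0, 0], [0, -10, 0, 0], [0, -10, 0, 0], [0, -10, 0, 0], [0, -10, 0, 0]]]'

```text
clock: 61.2
eef_pos: [0.5316, -0.1142, 0.1769]
tool_rot: [0.746, 0.665, 0.029, 0.017]
ft_force: [3.1, -0.4, -0.4]
grip_width: 0.0
```

Run:
```python
from h import *
goto(arm(1,-.055,.176),83.4)
```

```text
tcp [ 0.5316 -0.1142  0.1769] yaw 83.4 tilt [0.0657 0.0124] move [  0.3 -37.3  -1.4] turn 0.006749325713400367 F [ 3.1 -0.4 -0.4] w 0.0 t 61.2
```

Emit:
apply_moves --moves '[[[0, -9, 0, 0], [0, -9, 0, 0], [0, -8, 0, 0], [0, -6, 0, 0], [0, -5, 0, 0], [0, -4, 0, 0], [0, -3, 0, 0], [0, -2, 0, 0], [0, -1, 0, 0], [0, 0, 0, 0]]]'

```text
clock: 62.2
eef_pos: [0.4773, -0.1078, 0.1727]
tool_rot: [0.747, 0.665, 0.027, 0.015]
ft_force: [0.7, 0.2, 0.4]
grip_width: -0.0
```

Run:
```python
from h import *
goto(arm(1,-.055,.176),83.4)
```

```text
tcp [ 0.4773 -0.1078  0.1727] yaw 83.4 tilt [0.0604 0.0133] move [ 0.2 17.5 -2.3] turn -0.017844321924997075 F [0.7 0.2 0.4] w -0.0 t 62.2
```

Force back to zero. Rise, and go for arm 3.

Emit:
apply_moves --moves '[[[0, 0, -15, 0], [0, 0, -25, 0], [0, 0, -50, 0], [0, 0, 0, 0], [0, 0, -50, 0], [0, 0, 0, 0], [0, 0, -50, 0], [0, 0, 0, 0], [0, 0, -50, 0], [0, 0, 0, 0]]]'

```text
clock: 63.2
eef_pos: [0.4491, -0.1069, 0.3817]
tool_rot: [0.747, 0.665, 0.014, -0.004]
ft_force: [1.4, -0.0, 0.9]
grip_width: 0.0001
```

Run:
```python
from h import *
goto(arm(3,.052,.29),83.4)
```

```text
tcp [ 0.4491 -0.1069  0.3817] yaw 83.4 tilt [0.015  0.0249] move [-179.8  151.6   88.8] turn -0.04684152967877253 F [ 1.4 -0.   0.9] w 0.0001 t 63.2
```

Emit:
apply_moves --moves '[[[-8, 5, 0, 0], [-16, 11, 3, 0], [-23, 17, 6, 0], [-26, 20, 10, 0], [-26, 21, 12, 0], [-23, 20, 12, 0], [-18, 17, 10, 0], [-13, 13, 8, 0], [-8, 9, 6, 0], [-4, 5, 3, 0]]]'

```text
clock: 64.2
eef_pos: [0.5878, -0.303, 0.3178]
tool_rot: [0.746, 0.665, 0.022, 0.015]
ft_force: [0.6, -0.4, -0.0]
grip_width: -0.0002
```

Run:
```python
from h import *
goto(arm(3,.052,.176),83.4)
```

```text
tcp [ 0.5878 -0.303   0.3178] yaw 83.4 tilt [0.0528 0.0077] move [ -0.6 -15.1 141.3] turn 0.025283649428786248 F [ 0.6 -0.4 -0. ] w -0.0002 t 64.2
```

Emit:
apply_moves --moves '[[[0, -2, 7, 0], [0, -4, 14, 0], [0, -4, 19, 0], [0, -2, 21, 0], [0, 0, 20, 0], [0, 0, 17, 0], [0, 0, 13, 0], [0, 0, 9, 0], [0, 0, 5, 0], [0, 0, 2, 0]]]'

```text
clock: 65.2
eef_pos: [0.5853, -0.3013, 0.1901]
tool_rot: [0.745, 0.666, 0.025, 0.022]
ft_force: [-0.6, -0.6, -0.1]
grip_width: -0.0003
```

Run:
```python
from h import *
goto(arm(3,.052,.176),83.4)
```

```text
tcp [ 0.5853 -0.3013  0.1901] yaw 83.6 tilt [0.0669 0.0003] move [-0.1 -6.1 13.8] turn 0.17834322363782462 F [-0.6 -0.6 -0.1] w -0.0003 t 65.2
```

Emit:
apply_moves --moves '[[[0, -1, 4, 0], [0, -3, 5, 0], [0, -6, 4, 0], [0, -9, 1, 0], [0, -10, 1, 0], [0, -10, 1, 0], [0, -10, 1, 0], [0, -10, 1, 0], [0, -10, 1, 0], [0, -10, 1, 0]]]'

```text
clock: 66.2
eef_pos: [0.5166, -0.2943, 0.1751]
tool_rot: [0.743, 0.667, 0.035, 0.038]
ft_force: [3.6, 0.2, -0.5]
grip_width: 0.0002
```

Run:
```python
from h import *
goto(arm(3,-.06,.176),83.4)
```

```text
tcp [ 0.5166 -0.2943  0.1751] yaw 83.8 tilt [ 0.1027 -0.0096] move [  1.2 -47.7  -5.8] turn 0.4084348974390082 F [ 3.6  0.2 -0.5] w 0.0002 t 66.2
```

Emit:
apply_moves --moves '[[[0, -9, 1, 0], [0, -9, 1, 0], [0, -8, 0, 0], [0, -6, 0, 0], [0, -5, 0, 0], [0, -4, 0, 0], [0, -3, 0, 0], [0, -2, 0, 0], [0, -1, 0, 0], [0, 0, 0, 0]]]'

```text
clock: 67.2
eef_pos: [0.463, -0.2884, 0.1659]
tool_rot: [0.744, 0.666, 0.034, 0.036]
ft_force: [-0.9, -0.0, 0.0]
grip_width: 0.0001
```

Emit:
apply_moves --moves '[[[0, 0, -15, 0], [0, 0, -25, 0], [0, 0, -50, 0], [0, 0, 0, 0], [0, 0, -50, 0], [0, 0, 0, 0], [0, -10, -30, 0], [0, -20, 0, 0], [0, -30, 0, 0], [0, -20, 0, 0]]]'

```text
clock: 68.2
eef_pos: [0.368, -0.2777, 0.3233]
tool_rot: [0.742, 0.668, 0.033, 0.035]
ft_force: [1.1, -0.7, 1.1]
grip_width: -0.0002
```

Run:
```python
from h import *
goto(arm(3,-.06,.176),83.4)
c=cam("scene");t=cam("top");w=cam("wrist")
a=cv2.resize(c["color"][140:240,230:430],None,fx=3,fy=3,interpolation=cv2.INTER_CUBIC)
b=cv2.resize(t["color"][155:265,140:425],(600,232),interpolation=cv2.INTER_CUBIC)
ww=cv2.resize(w["color"],(400,300)); ww=np.pad(ww,((0,0),(0,0),(0,0)))
im=np.vstack([a,b]); im2=np.zeros((im.shape[0],200,3),np.uint8)
# wrist view shrunk at the right
im2[:150,:]=cv2.resize(w["color"],(200,150))
cv2.imwrite("pics/fin.png",np.hstack([im,im2])[:,:,::-1])
```

```text
tcp [ 0.368  -0.2777  0.3233] yaw 84.0 tilt [ 0.0967 -0.0076] move [ -0.   86.6 156.4] turn 0.5978847858035294 F [ 1.1 -0.7  1.1] w -0.0002 t 68.2
```

Emit:
apply_moves --moves '[[[-10, -8, 0, 0], [-20, -16, 0, 0], [-25, -18, 0, 0], [-25, -18, 0, 0], [-25, -18, 0, 0], [-25, -18, 0, 0], [-20, -14, 0, 0], [-15, -10, 0, 0], [-8, -6, 0, 0], [-4, -3, 0, 0]]]'

```text
clock: 69.35
eef_pos: [0.2217, -0.4554, 0.3071]
tool_rot: [0.74, 0.671, 0.034, 0.037]
ft_force: [-0.0, 0.8, -0.2]
grip_width: -0.0005
```

Run:
```python
from h import *
goto(arm(3,-.06,.176),83.4)
c=cam("scene");t=cam("top")
a=cv2.resize(c["color"][140:235,290:430],(700,475),interpolation=cv2.INTER_CUBIC)
b=cv2.resize(t["color"][165:265,130:425],(700,237),interpolation=cv2.INTER_CUBIC)
im=np.vstack([a,b]); im=cv2.resize(im,None,fx=.84,fy=.84,interpolation=cv2.INTER_AREA); print(im.shape)
cv2.imwrite("pics/fin2.png",im[:,:,::-1])
```

```text
tcp [ 0.2217 -0.4554  0.3071] yaw 84.4 tilt [ 0.0995 -0.01  ] move [190.9 215.4 153.4] turn 0.9942989146756531 F [-0.   0.8 -0.2] w -0.0005 t 69.35
(598, 588, 3)
```

View pics/fin2.png

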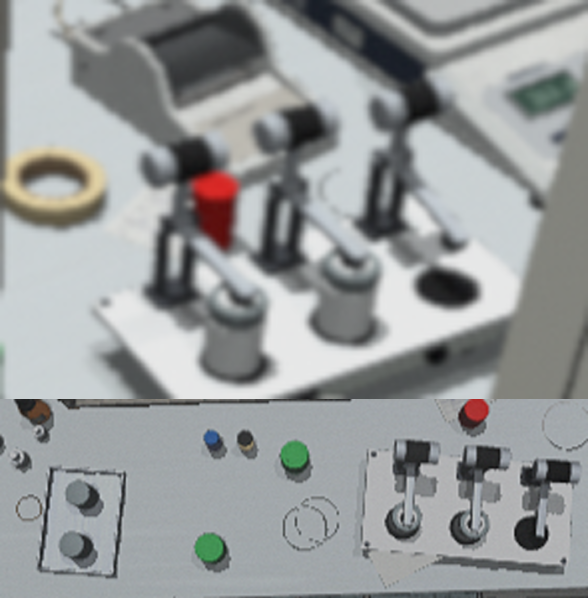

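```bash
python3 -c "
from workcell import workorder
print(workorder.job_done())"
```

```text
the job is handed in; nothing more can be done
None
```

The shaker is loaded and I handed the job in at about 69 s on the robot clock; no verdict is reported back.

- **Blocks:** both grey blocks (bays 1 and 3) are standing in the steel tray, checked in the last top picture.
- **Pots:** I found two pots on the bench. They now stand on bays 1 and 2. The one bound for bay 2 was knocked aside mid-run, so I measured its position again before gripping it.
- **Lids:** I pressed each down with the closed fingertips. They stopped at 22–24 N with the lid tops about 99 mm above the bench, which is the height of a shut pot.
- **Arms:** all three were tipped forward with a push of about 3–4 N. The final pictures show the rollers upright, the feet on both lids, and arm 3 down over its empty pad.
- **Bystanders:** the vials and the dropper bottle look unmoved.

**Checks that disagreed or were missing:**
- The wrist and fixed cameras differed by up to about 4–6 mm at the tray and 2–3 mm at the pads. I used the average.
- The tool tilt drifted up to about 0.1 rad during moves, and I partly undid it with quick upward moves. The pots still looked upright and centred on their pads.
- I only judged the arm angles by eye in the last picture; I did not measure them.

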